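# Close up the dry sample box

## Robot

A 6-joint arm with a two-finger parallel gripper is mounted at the origin on the work surface. World frame = base frame: x ahead of the robot, y to its left, z up, the work surface at z = 0. Lengths are in m, angles in degrees, forces in N, time in s.
With the tool pointing down it reaches from about 0.3 to 0.75 m from the base axis. Payload 8.5 kg.
Tool frame: the origin (TCP) lies at the very end of the fingers, on their centre line; the grasp point (between the pads) lies 19 mm behind it (env.grip_depth is the z of the grasp point in the tool frame, in m); z points along the fingers, y is the direction in which the jaws open and shut (so a half turn about z gives the same grasp; the last joint's range is limited). The gripper opens to 85 mm and grips with 20 to 120 N. Pads are 22 mm wide; open, the fingers measure 114 mm over their backs; the gripper's body (76 mm by 85 mm) begins 54 mm behind the grasp point. The pads swing forward as they close: fully open they stand 13 mm farther back than shut.
Start: joints at [64.326, 21.807, 74.336, -0, 83.858, -12.336], TCP at [0.127, 0.535, 0.209] pointing down, gripper open.
Joint ranges: [-178.18, 178.18], [-50.72, 133.34], [12.68, 142.11], [-81.47, 261.47], [9.98, 163.14], [-165.26, 165.26]. Speed limits (degrees/s): [136.94, 136.94, 180, 180, 180, 180].

## Interface

Orientations are given as a 3x3 rotation matrix whose columns are the frame's x, y, z axes.
In Python, from rig import env gives the robot as it stands.
- The arm moves only by the tool apply_moves, never from a script. Its argument "plan" is a list of rows, each an object of numbers: "tx", "ty", "tz": the shift along the world's x, y, z in mm; "rx", "ry", "rz": the turn, a rotation vector about the world's x, y, z in rad; "jaw": the opening, from -1 (shut) to 1 (fully open). A call has 1 to 12 rows; each row is the pose to reach, as a shift and turn from the pose measured when the call began; what a row does not reach only later rows make up. A row lasts 1/10 s, in which the tool goes at most 50 mm and 8.59 degrees, less where a joint would pass 70% of its speed; a pose out of reach is approached as far as the arm can. A call with a gripper value outside its range is refused whole. The fingers move at their own pace and stop on an object; "grip_force" is the grip in N (left out, the last holds). Time passes only in rows, so rows that repeat a pose let the fingers close. It gives the time, the measured TCP pose, the force and the opening at its end, in the units of the state.
- env.observe(): the state, without advancing time (a new reading comes with each control period).
- env.get_image(name): name is "scene" or "top"; returns a dict with "image" (400x640x3 uint8, red, green, blue), "intrinsics" (3x3 intrinsics, pixels), "world_from_camera" (4x4, takes a point from camera to world coordinates). Camera axes: x right, y up, looking along -z (the intrinsics and any distortion apply to the point x, -y, -z); pixel columns grow to the right and rows downward; lengths in m; the calibration is good to about 2 mm. A picture is of the moment at which its call begins. There is no depth.
- env.close_job(): hands the job in, once; it reports no verdict.
The state is a dict: "time_s": time; "q": joint angles; "qvel": joint speeds; "joint_efforts": joint torques, N m; "position": TCP position; "tool_rot": TCP orientation; "ft_force": force on the tool from outside, world axes, zero at the start; "wrist_torque": the same for the moment, N m; "grip_width": finger opening in m.
Only numpy, scipy, OpenCV 4.12 (cv2) and the standard library are available. Lean on these libraries where they do the work, as an engineer would, in place of code of your own. Each camera call takes 0.05 s, during which the arm holds its last target.

## Task

Close up the dry sample box for storage. First push its sample tray fully home; then press the folding lid stay at its knee to break it, lower the lid until it is fully shut without slamming it, and last of all turn the vent valve's bar knob clockwise all the way down to its stop. Leave the things standing around the box where they are.

Things in the scene. Friction and masses are not known exactly. Their poses are not given: they have to be found in the camera images.
- chest: White box fixed to the bench, 220 deep (x) x 260 wide (y), rim 140 mm above the bench. Origin: centre of the underside, on the bench; +x points away from the open front to the lid hinge, +y to the side with the stay, z up. Side and back walls 10 mm thick, no front wall: the tray's panel closes the front. A bracket on the -y side carries the vent valve, axis at (-50, -200) mm.
- tray (a joint): Sample tray on runners: how far it stands out of the box towards its front (-x of the box), m. 0 = home (panel flush with the box's front), at most 0.08, starts 0.03 to 0.06. About 2.5 N of friction; it stays where it is left and stops hard at 0. Pushed on its front panel.
- tray_front (a point): Centre of the outer face of the tray's upright front panel (236 wide, 112 high, 12 thick; from 23 to 135 mm above the bench), 80 mm above the bench. Axes as the box.
- stay_knee (a joint): Fold of the stay's knee, rad. 0 = locked: two flat 84 mm steel links bent slightly past straight against a stop, so the lid cannot be lowered by pushing it. Grows as the knee is pressed inwards, along (+0.81, 0, -0.58) of the box; 3 to 8 N. Broken above 0.5 (knee some 20 mm in); 2.9 with the lid shut. Pressing further also starts to lower the lid. Raising it locks it again.
- knee_bar (a point): Middle of the free part of the steel cross bar at the knee on which to press: 18 mm diameter, reaching 26 mm either way along the box's y, clear of the links (they lie 29 mm to its +y side). Starts at about (-16, 71, 196) mm in the box's frame, 65 mm or more in front of the open lid. It swings in the box's x-z plane about the lower link's pivot, x = -60, z = 125 mm.
- lid (a joint): Closing angle of the lid, rad. 0 = open as at the start (65 degrees above level); 1.134 = shut, flat on the rim. The hinge is stiff and damped (about 0.65 N m and 0.3 N m s): once the stay is broken the lid stays where it is left and must be pushed down, 2 to 6 N at its front edge.
- lid_edge (a point): Middle of the lid's free front edge on its outer (upper) face. The lid is a flat plate 220 x 260 x 12 mm. This point's +x points along the lid to the hinge, y along the edge, z out of the outer face (up when shut).
- lid_hinge (a point): Middle of the hinge line, on the lid's inner face, 140 mm above the bench at x = +110 mm of the box; same axes as lid_edge.
- valve (a joint): Turn of the vent valve's knob, rad, clockwise seen from above. Starts 0 to 0.2, shut against its stop at 1.45. The stem screws down as it turns: the knob sinks 6 mm per rad, so the grasp has to follow. Friction about 0.06 N m; stays where left.
- valve_grip (a point): On the valve's axis, at mid-height of the knob's grey bar (60 long, 16 thick, 26 high); 159 mm above the bench at valve = 0, 150 mm when shut. Its y axis runs along the bar, x across it (the way to grip), z up. Below the bar is a disc 40 mm across.
- bottle: Amber bottle, 68 mm diameter, 150 high, bystander left of the box. Origin centre of the underside.
- tip_box: Grey plastic box 120 x 80 x 65 mm, bystander behind the bottle. Origin centre of the underside.
- beaker: Open pale beaker, 72 mm diameter, 85 high, bystander to the right of the box, beyond the valve. Origin centre of the underside.

How it is judged (in metres and radians):
On the way, in this order (a step that is already met when the one before it is completed fails the run):
1. the tray is pushed home (value of joint tray below 0.005 m), for 0.2 s.
2. the stay is broken at its knee (value of joint stay_knee above 0.5 rad), for 0.2 s.
3. the lid is shut (value of joint lid above 1.08 rad), for 0.2 s.
4. the vent valve is turned down to its stop (value of joint valve above 1.33 rad), for 0.2 s.
At the end, for the whole second after the job is handed in: Tray within 6 mm of home, stay folded, lid within 0.05 rad of shut, vent valve within 0.12 rad of its stop (turned past 1.33 rad) (value of joint tray below 0.006 m and value of joint lid above 1.08 rad and value of joint valve above 1.33 rad and value of joint stay_knee above 2 rad); the robot touches nothing.
It fails at once if the lid slams shut (faster than 2 rad/s in the last 0.15 rad) (value of joint lid above 0.98 rad and velocity of joint lid above 2 rad/s).
It fails at once if a bystander is moved by more than 30 mm (distance of any of bottle, tip_box, beaker from where it was at the start of the episode above 0.03 m).
It also fails if it takes over 72 s, if anything falls off the work surface, if the arm or the gripper's body presses on something with over 40 N, if the wrist force passes 120 N, or if a joint passes its speed limit or range.

## Working session

There is one attempt and no reset: what is moved stays moved. The work goes in short steps, Python scripts to look and compute and a tool call to move; the robot and the scene stay as the last step left them, time stands still between calls to the robot, and variables do not carry over. Pictures are saved under pics/ and viewed, and the job is handed in when it is done.

Besides the shell and the picture viewer there is one more tool, called after "Call:" in YAML: its name, and indented under it one key for each argument. apply_moves: Moves the arm, as the interface text tells. Its arguments: {"type":"object","properties":{"plan":{"type":"array","items":{"type":"object","properties":{"tx":{"type":"number"},"ty":{"type":"number"},"tz":{"type":"number"},"rx":{"type":"number"},"ry":{"type":"number"},"rz":{"type":"number"},"jaw":{"type":"number"}}}},"grip_force":{"type":"number"}},"required":["plan"]}

```bash
ls; mkdir -p pics
python3 - <<'E'
from rig import env
import cv2,json,numpy as np
s=env.observe(); print({k:np.round(v,3).tolist() for k,v in s.items()})
for n in("scene","top"):
    d=env.get_image(n); cv2.imwrite(f"pics/{n}0.png",d["image"][:,:,::-1])
    np.savez(f"pics/{n}_cal.npz",K=d["intrinsics"],T=d["world_from_camera"]); print(n,d["intrinsics"].tolist(),np.round(d["world_from_camera"],4).tolist(),[k for k in d])
E
```

```text
pics
{'time_s': 0.0, 'q': [64.327, 21.84, 74.386, -0.0, 83.857, -12.335], 'qvel': [-0.053, 0.022, 0.074, -0.005, 0.008, -0.002], 'joint_efforts': [0.001, -44.846, -23.128, -0.0, 0.005, 0.0], 'position': [0.127, 0.535, 0.208], 'tool_rot': [[-0.973, 0.231, -0.001], [0.231, 0.973, -0.001], [0.0, -0.001, -1.0]], 'ft_force': [1.048, 1.096, -0.475], 'wrist_torque': [-0.02, 0.024, 0.022], 'grip_width': 0.085}
scene [[506.5216079171099, 0.0, 311.1201424460601], [0.0, 506.5216079171099, 195.56439352013706], [0.0, 0.0, 1.0]] [[0.9968, -0.0579, 0.0546, 0.6846], [0.0782, 0.8408, -0.5357, -0.7667], [-0.0149, 0.5382, 0.8427, 1.3708], [0.0, 0.0, 0.0, 1.0]] ['image', 'intrinsics', 'world_from_camera']
top [[380.259936349185, 0.0, 325.0390660837705], [0.0, 380.259936349185, 196.45782002824316], [0.0, 0.0, 1.0]] [[-0.0247, 0.9961, -0.0851, 0.5612], [-0.9995, -0.0227, 0.0242, -0.0153], [0.0221, 0.0856, 0.9961, 1.0835], [0.0, 0.0, 0.0, 1.0]] ['image', 'intrinsics', 'world_from_camera']
```

View pics/scene0.png

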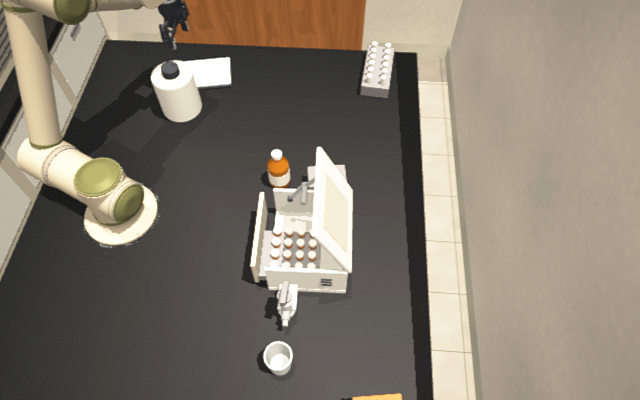

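View pics/top0.png

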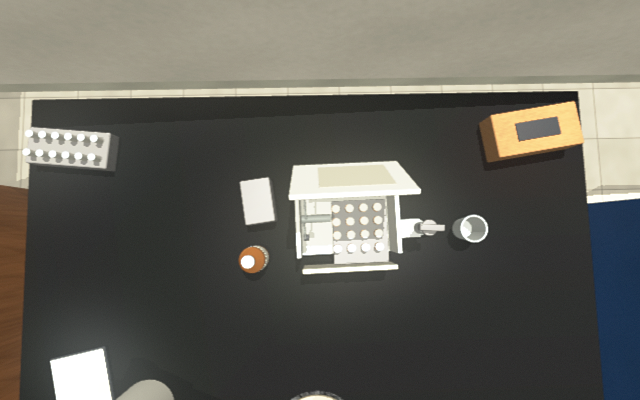

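Run:
```python
import cv2
s=cv2.imread('pics/scene0.png');t=cv2.imread('pics/top0.png')
cv2.imwrite('pics/s_crop.png',cv2.resize(s[130:330,180:440],None,fx=3,fy=3,interpolation=2))
cv2.imwrite('pics/t_crop.png',cv2.resize(t[100:300,230:490],None,fx=3,fy=3,interpolation=2))
```

```text
(no output)
```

View pics/s_crop.png

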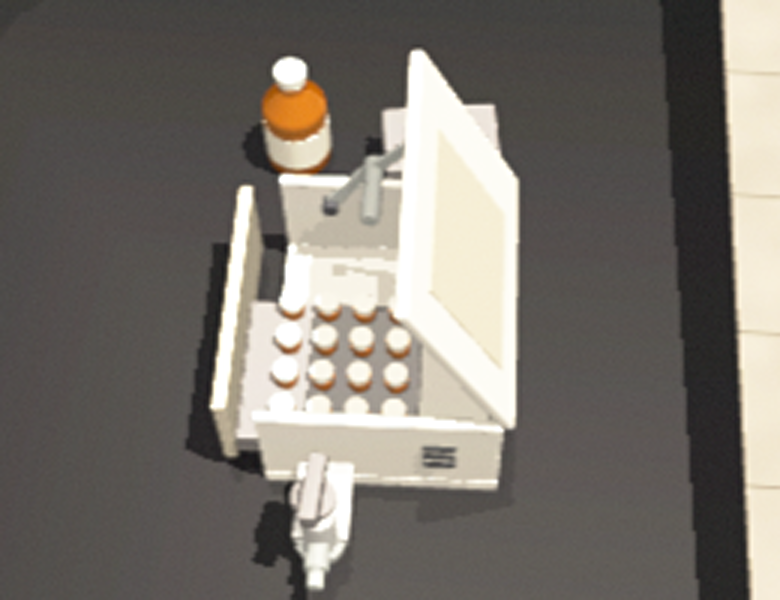

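View pics/t_crop.png

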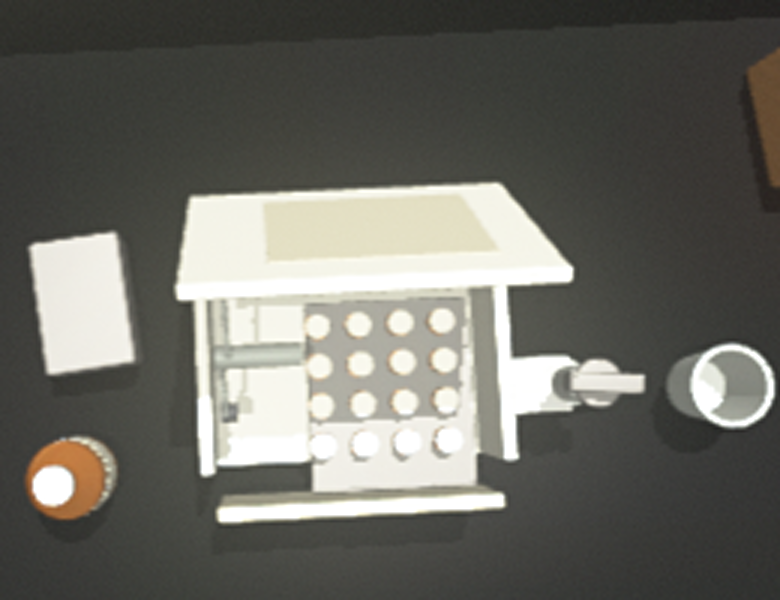

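Run:
```python
import cv2
s=cv2.imread('pics/scene0.png');t=cv2.imread('pics/top0.png')
def crop(im,x0,y0,w,h,n,f=6):
    c=cv2.resize(im[y0:y0+h,x0:x0+w],None,fx=f,fy=f,interpolation=cv2.INTER_CUBIC)
    for i in range(0,w,10):
        cv2.line(c,(i*f,0),(i*f,4 if i%50 else 12),(0,255,0),1); 
        if i%20==0: cv2.putText(c,str(x0+i),(i*f,22),0,.4,(0,255,0),1)
    for i in range(0,h,10):
        cv2.line(c,(0,i*f),(5,i*f),(0,255,0),1)
        if i%20==0: cv2.putText(c,str(y0+i),(6,i*f+4),0,.4,(0,255,0),1)
    cv2.imwrite(f'pics/{n}.png',c)
crop(t,285,160,130,95,'ta')
crop(t,285,210,100,70,'tb',7)
crop(t,370,190,130,90,'tc')
crop(s,245,140,110,95,'sa')
crop(s,245,235,110,95,'sb')
```

```text
(no output)
```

View pics/ta.png

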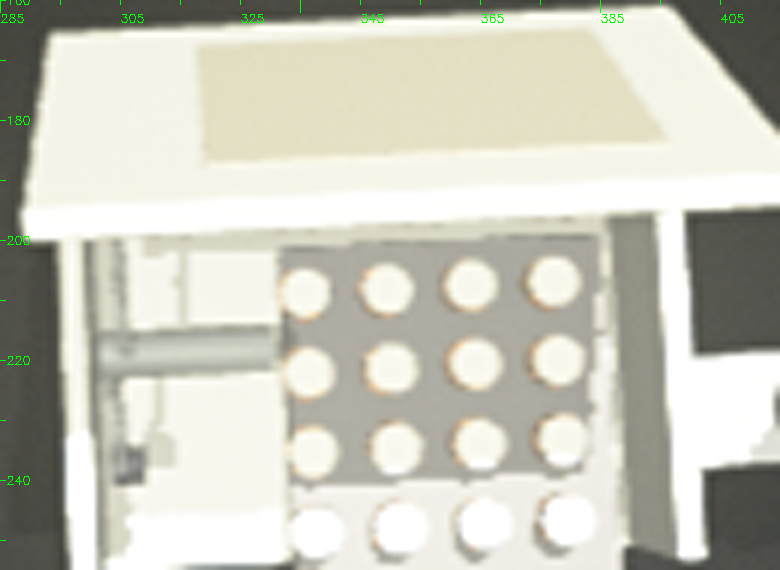

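View pics/tb.png

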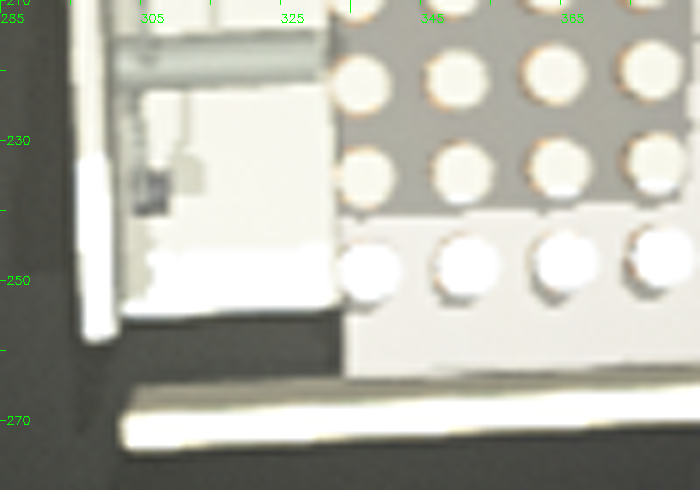

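View pics/tc.png

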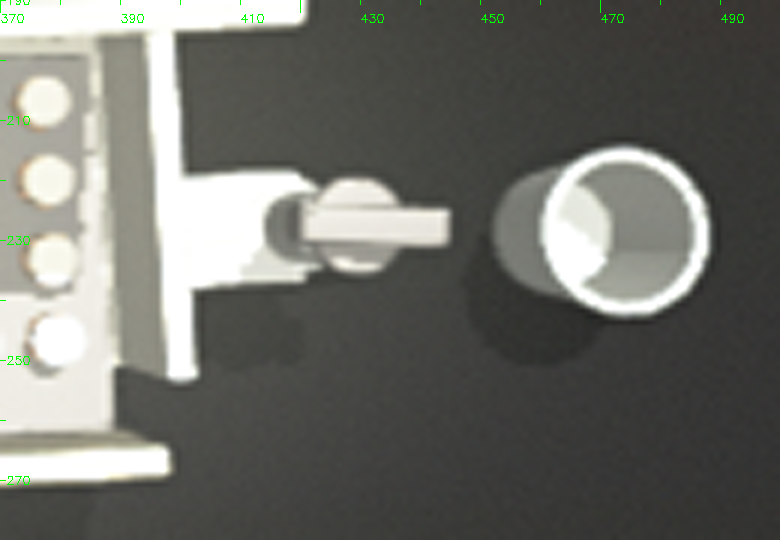

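View pics/sa.png

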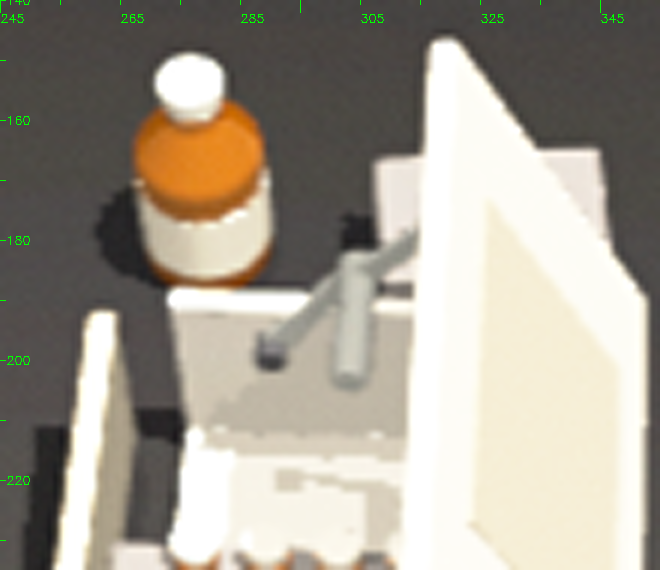

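View pics/sb.png

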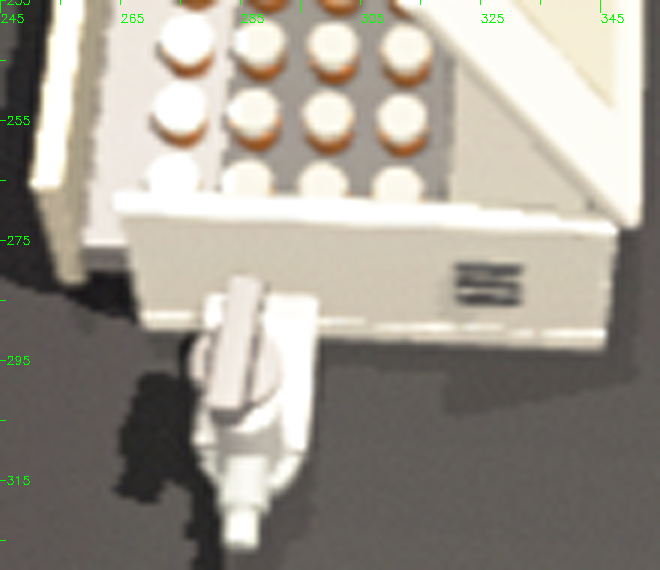

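```bash
cat > h.py <<'E'
import numpy as np
cal={n:np.load(f'pics/{n}_cal.npz') for n in('scene','top')}
def proj(n,P):
    K,T=cal[n]['K'],cal[n]['T']; P=np.atleast_2d(P)
    c=(P-T[:3,3])@T[:3,:3]; c=c*[1,-1,-1]
    u=c@K.T; return u[:,:2]/u[:,2:]
def ray(n,px):
    K,T=cal[n]['K'],cal[n]['T']; d=np.linalg.solve(K,[px[0],px[1],1])*[1,-1,-1]
    return T[:3,3],T[:3,:3]@d
def atz(n,px,z):
    o,d=ray(n,px); return o+d*(z-o[2])/d[2]
def box(p,B):  # B=x,y,yaw
    c,s=np.cos(B[2]),np.sin(B[2]); p=np.asarray(p)
    return np.stack([B[0]+c*p[...,0]-s*p[...,1],B[1]+s*p[...,0]+c*p[...,1],p[...,2]],-1)
E
cat > fit.py <<'E'
from h import *
from scipy.optimize import least_squares
a=np.radians(65)
def lid(xe,y,z): # xe from edge toward hinge .22
    L=.22-xe; return (.11-L*np.cos(a)+z*np.sin(a),y,.14+L*np.sin(a)+z*np.cos(a))
obs=[('top',(296.7,258.6),(-.11,.13,.14),0),('top',(403,253),(-.11,-.13,.14),0),
('top',(302.4,274.3),(-.11,.118,.135),1),('top',(398.3,269.2),(-.11,-.118,.135),1),
('top',(302.9,269),(-.098,.118,.135),1),('top',(398,264.3),(-.098,-.118,.135),1),
('top',(288.7,200.2),lid(0,.13,0),0),('top',(421,193.3),lid(0,-.13,0),0),('top',(289.7,194.5),lid(0,.13,.012),0),
('top',(293.3,165.5),lid(.22,.13,.012),0),('top',(397.5,161.3),lid(.22,-.13,.012),0),
('scene',(259.5,192.2),(-.11,.118,.135),1),('scene',(264.3,192.2),(-.098,.118,.135),1),
('scene',(250.3,265.8),(-.11,-.118,.135),1),('scene',(255.5,266.3),(-.098,-.118,.135),1),
('scene',(273,188.3),(-.11,.13,.14),0),('scene',(264.2,269.7),(-.11,-.13,.14),0),('scene',(347.5,274.2),(.11,-.13,.14),0)]
# shift of each camera (px) as calibration nuisance
def res(v,full=False):
    B=v[:3];t=v[3];r=[]
    for n,px,p,k in obs:
        p=np.array(p,float)-[t*k,0,0]
        o=v[4:6] if n=='top' else v[6:8]
        r.append(proj(n,box(p,B))[0]+o-px)
    r=np.array(r)
    return r if full else np.r_[r.ravel(),v[4:]/1.0]
f=least_squares(res,[.55,0,0,.04,0,0,0,0],loss='soft_l1'); v=f.x
print(np.round(v,4)); 
for o,r in zip(obs,res(v,True)): print(o[0],o[1],np.round(r,1))
B=v[:3]; np.save('B.npy',v)
print('knee',box((-.016,.071,.196),B),'top',proj('top',box((-.016,.071,.196),B)),proj('top',box((-.016,.045,.196),B)),proj('scene',box((-.016,.045,.196),B)))
print('valve nominal',box((-.05,-.2,.172),B),proj('top',box((-.05,-.2,.172),B)),proj('scene',box((-.05,-.2,.172),B)))
for q in [(303,207),(449,210),(449,246),(303,240)]: print(atz('top',(370+q[0]/6,190+q[1]/6),.172))
for q in [(230,277),(262,280),(240,412),(210,410)]: print('s',atz('scene',(245+q[0]/6,235+q[1]/6),.172))
print('tray c',box((-.11-v[3],0,.08),B))
print('beaker top', atz('top',(370+627/6,190+230/6),.085), 'bottle',atz('top',(230+53/3,100+485/3),.15))
print('tipbox',[atz('top',(230+x/3,100+y/3),.065)[:2].round(3) for x,y in[(30,243),(116,233),(133,360),(47,374)]])
E
python3 fit.py
```

```text
[ 0.6057 -0.0933  0.0232  0.039   0.1429  0.6611  0.2153  0.0078]
top (296.7, 258.6) [ 0.6 -0.3]
top (403, 253) [-0.5  0.1]
top (302.4, 274.3) [ 0.5 -0.4]
top (398.3, 269.2) [-0.  -0.1]
top (302.9, 269) [-0.2  0. ]
top (398, 264.3) [-0.  -0.1]
top (288.7, 200.2) [0.7 0.3]
top (421, 193.3) [0.  1.2]
top (289.7, 194.5) [-0.7  0.3]
top (293.3, 165.5) [-0.  -0.5]
top (397.5, 161.3) [-0.5 -0.8]
scene (259.5, 192.2) [ 0.4 -0.3]
scene (264.3, 192.2) [-0.3 -0.1]
scene (250.3, 265.8) [-0.1  0.4]
scene (255.5, 266.3) [-0.8  0.1]
scene (273, 188.3) [ 0.5 -0.2]
scene (264.2, 269.7) [-0.1  0.5]
scene (347.5, 274.2) [ 0.1 -0.3]
knee [ 0.58803635 -0.02272176  0.196     ] top [[319.53252748 217.52535549]] [[330.66578722 216.99816693]] [[303.04039208 204.04638168]]
valve nominal [ 0.56034415 -0.29443879  0.172     ] [[432.67785474 226.63498981]] [[283.57036156 291.6850218 ]]
[ 0.56618092 -0.26522527  0.172     ]
[ 0.56354166 -0.3240806   0.172     ]
[ 0.54916854 -0.32333433  0.172     ]
[ 0.553018   -0.26461504  0.172     ]
s [ 0.55670954 -0.26638512  0.172     ]
s [ 0.57035627 -0.26676255  0.172     ]
s [ 0.56724464 -0.32538757  0.172     ]
s [ 0.55479962 -0.32543017  0.172     ]
tray c [ 0.45673289 -0.09679354  0.08      ]
beaker top [ 0.55306691 -0.43196988  0.085     ] bottle [0.48701484 0.15309452 0.15      ]
tipbox [array([0.695, 0.187]), array([0.702, 0.111]), array([0.588, 0.097]), array([0.578, 0.173])]
```

Call:
apply_moves:
  plan:
    - {"tx":60,"ty":-50,"rz":0.12,"jaw":-1}
    - {"tx":150,"ty":-200,"rz":0.257,"jaw":-1}
    - {"tx":200,"ty":-300,"rz":0.257,"jaw":-1}
    - {"tx":200,"ty":-300,"rz":0.257,"jaw":-1}
    - {"tx":230,"ty":-400,"rz":0.257,"jaw":-1}
    - {"tx":230,"ty":-400,"rz":0.257,"jaw":-1}
    - {"tx":273,"ty":-632,"rz":0.257,"jaw":-1}
    - {"tx":273,"ty":-632,"rz":0.257,"jaw":-1}
    - {"tx":273,"ty":-632,"rz":0.257,"jaw":-1}
    - {"tx":273,"ty":-632,"rz":0.257,"jaw":-1}
    - {"tx":273,"ty":-632,"rz":0.257,"jaw":-1}
    - {"tx":273,"ty":-632,"rz":0.257,"jaw":-1}

```text
validation failed for argument at $.pl...
```

Call:
apply_moves:
  plan:
    - {"tx":60.0,"ty":-50.0,"tz":0.0,"rx":0.0,"ry":0.0,"rz":0.12,"jaw":-1.0}

```text
time_s: 0.2
position: [0.1629, 0.5044, 0.2079]
tool_rot: [[-0.994, 0.107, -0.002], [0.107, 0.994, -0.001], [0.001, -0.001, -1.0]]
ft_force: [1.1, 0.4, 0.6]
grip_width: 0.0732
```

```bash
python3 -c "
from rig import env
s=env.observe();print(s['time_s'],s['position'],s['grip_width'])"
```

```text
0.2 [0.1628576  0.50444415 0.20793265] 0.07317314017448448
```

Call:
apply_moves:
  plan:
    - {"tx":130.0,"ty":-200.0,"tz":0.0,"rx":0.0,"ry":0.0,"rz":0.13,"jaw":-1.0}
    - {"tx":130.0,"ty":-200.0,"tz":0.0,"rx":0.0,"ry":0.0,"rz":0.13,"jaw":-1.0}
    - {"tx":170.0,"ty":-300.0,"tz":0.0,"rx":0.0,"ry":0.0,"rz":0.13,"jaw":-1.0}
    - {"tx":170.0,"ty":-300.0,"tz":0.0,"rx":0.0,"ry":0.0,"rz":0.13,"jaw":-1.0}
    - {"tx":237.0,"ty":-601.0,"tz":0.0,"rx":0.0,"ry":0.0,"rz":0.13,"jaw":-1.0}
    - {"tx":237.0,"ty":-601.0,"tz":0.0,"rx":0.0,"ry":0.0,"rz":0.13,"jaw":-1.0}
    - {"tx":237.0,"ty":-601.0,"tz":0.0,"rx":0.0,"ry":0.0,"rz":0.13,"jaw":-1.0}
    - {"tx":237.0,"ty":-601.0,"tz":0.0,"rx":0.0,"ry":0.0,"rz":0.13,"jaw":-1.0}
    - {"tx":237.0,"ty":-601.0,"tz":0.0,"rx":0.0,"ry":0.0,"rz":0.13,"jaw":-1.0}
    - {"tx":237.0,"ty":-601.0,"tz":0.0,"rx":0.0,"ry":0.0,"rz":0.13,"jaw":-1.0}
    - {"tx":237.0,"ty":-601.0,"tz":0.0,"rx":0.0,"ry":0.0,"rz":0.13,"jaw":-1.0}
    - {"tx":237.0,"ty":-601.0,"tz":0.0,"rx":0.0,"ry":0.0,"rz":0.13,"jaw":-1.0}

```text
time_s: 1.4
position: [0.3851, -0.0518, 0.208]
tool_rot: [[-1.0, -0.022, -0.001], [-0.022, 1.0, -0.001], [0.001, -0.001, -1.0]]
ft_force: [1.1, -0.0, -0.4]
grip_width: -0.0001
```

Call:
apply_moves:
  plan:
    - {"tx":15.0,"ty":-45.0,"tz":-40.0,"rx":0.0,"ry":0.0,"rz":0.0,"jaw":-1.0}
    - {"tx":20.0,"ty":-45.0,"tz":-90.0,"rx":0.0,"ry":0.0,"rz":0.0,"jaw":-1.0}
    - {"tx":25.0,"ty":-45.0,"tz":-133.0,"rx":0.0,"ry":0.0,"rz":0.0,"jaw":-1.0}
    - {"tx":35.0,"ty":-45.0,"tz":-133.0,"rx":0.0,"ry":0.0,"rz":0.0,"jaw":-1.0}
    - {"tx":45.0,"ty":-45.0,"tz":-133.0,"rx":0.0,"ry":0.0,"rz":0.0,"jaw":-1.0}
    - {"tx":55.0,"ty":-45.0,"tz":-133.0,"rx":0.0,"ry":0.0,"rz":0.0,"jaw":-1.0}
    - {"tx":65.0,"ty":-45.0,"tz":-133.0,"rx":0.0,"ry":0.0,"rz":0.0,"jaw":-1.0}
    - {"tx":75.0,"ty":-45.0,"tz":-133.0,"rx":0.0,"ry":0.0,"rz":0.0,"jaw":-1.0}
    - {"tx":85.0,"ty":-45.0,"tz":-133.0,"rx":0.0,"ry":0.0,"rz":0.0,"jaw":-1.0}

```text
time_s: 2.3
position: [0.4709, -0.0965, 0.0759]
tool_rot: [[-1.0, -0.023, -0.0], [-0.023, 1.0, -0.001], [0.0, -0.001, -1.0]]
ft_force: [-2.9, 0.1, 1.8]
grip_width: -0.0
```

Call:
apply_moves:
  plan:
    - {"tx":5.0,"ty":0.0,"tz":0.0,"rx":0.0,"ry":0.0,"rz":0.0,"jaw":-1.0}
    - {"tx":9.0,"ty":0.0,"tz":0.0,"rx":0.0,"ry":0.0,"rz":0.0,"jaw":-1.0}
    - {"tx":12.0,"ty":0.0,"tz":0.0,"rx":0.0,"ry":0.0,"rz":0.0,"jaw":-1.0}
    - {"tx":12.0,"ty":0.0,"tz":0.0,"rx":0.0,"ry":0.0,"rz":0.0,"jaw":-1.0}

```text
time_s: 2.7
position: [0.4835, -0.0966, 0.0759]
tool_rot: [[-1.0, -0.023, 0.0], [-0.023, 1.0, -0.002], [-0.0, -0.002, -1.0]]
ft_force: [-0.1, 0.1, -0.2]
grip_width: 0.0002
```

Call:
apply_moves:
  plan:
    - {"tx":2.0,"ty":0.0,"tz":0.0,"rx":0.0,"ry":0.0,"rz":0.0,"jaw":-1.0}
    - {"tx":4.0,"ty":0.0,"tz":0.0,"rx":0.0,"ry":0.0,"rz":0.0,"jaw":-1.0}
    - {"tx":4.0,"ty":0.0,"tz":0.0,"rx":0.0,"ry":0.0,"rz":0.0,"jaw":-1.0}

```text
time_s: 3.0
position: [0.4834, -0.0966, 0.0759]
tool_rot: [[-1.0, -0.023, -0.009], [-0.023, 1.0, -0.001], [0.009, -0.001, -1.0]]
ft_force: [-22.3, -2.7, 13.4]
grip_width: 0.0001
```

```bash
cat > look.py <<'E'
import sys,cv2,numpy as np
from rig import env
n,out,x0,y0,w,h,f=sys.argv[1],sys.argv[2],*map(int,sys.argv[3:8])
s=env.observe(); print(round(s['time_s'],2),np.round(s['position'],4),np.round(s['q'],1),np.round(s['ft_force'],1),round(s['grip_width'],4))
im=env.get_image(n)["image"][:,:,::-1]
c=cv2.resize(im[y0:y0+h,x0:x0+w],None,fx=f,fy=f,interpolation=cv2.INTER_CUBIC)
for i in range(0,w,20):
    cv2.line(c,(i*f,0),(i*f,5),(0,255,0),1); cv2.putText(c,str(x0+i),(i*f,18),0,.4,(0,255,0),1)
for i in range(0,h,20):
    cv2.line(c,(0,i*f),(5,i*f),(0,255,0),1); cv2.putText(c,str(y0+i),(6,i*f+4),0,.4,(0,255,0),1)
cv2.imwrite(f'pics/{out}.png',c)
E
python3 look.py scene l1 220 130 150 140 5
```

```text
3.0 [ 0.4834 -0.0966  0.0759] [ -24.9   24.9   94.5   -0.3   61.1 -116.1] [-22.3  -2.7  13.4] 0.0001
```

View pics/l1.png

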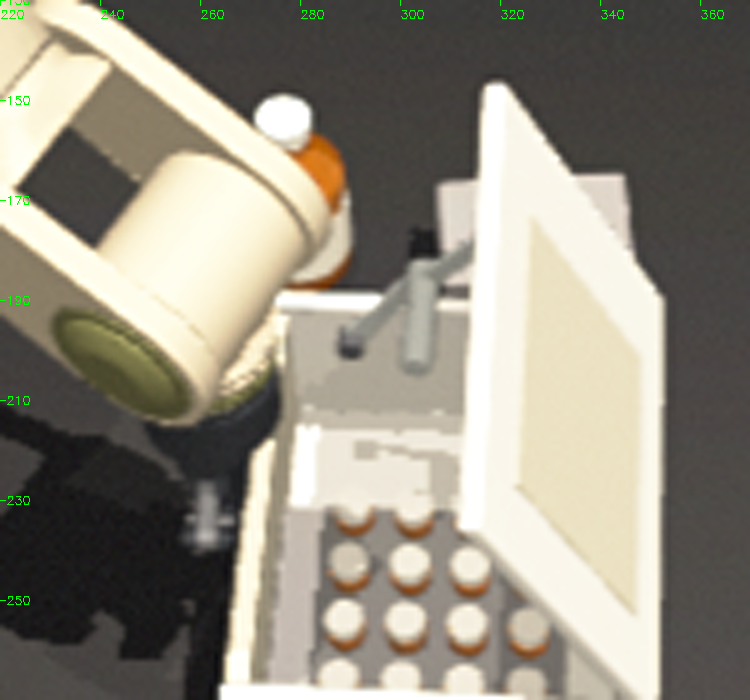

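Call:
apply_moves:
  plan:
    - {"tx":-20.0,"ty":0.0,"tz":0.0,"rx":0.0,"ry":0.0,"rz":0.0,"jaw":-1.0}
    - {"tx":-40.0,"ty":0.0,"tz":20.0,"rx":0.0,"ry":0.0,"rz":0.0,"jaw":-1.0}
    - {"tx":-40.0,"ty":20.0,"tz":60.0,"rx":0.0,"ry":0.0,"rz":0.0,"jaw":-1.0}
    - {"tx":-40.0,"ty":40.0,"tz":100.0,"rx":0.0,"ry":-0.12,"rz":0.0,"jaw":-1.0}
    - {"tx":-30.0,"ty":60.0,"tz":140.0,"rx":0.006,"ry":-0.26,"rz":0.0,"jaw":-1.0}
    - {"tx":-20.0,"ty":73.0,"tz":180.0,"rx":0.009,"ry":-0.4,"rz":0.0,"jaw":-1.0}
    - {"tx":0.0,"ty":73.0,"tz":200.0,"rx":0.012,"ry":-0.54,"rz":0.0,"jaw":-1.0}
    - {"tx":15.0,"ty":73.0,"tz":200.0,"rx":0.016,"ry":-0.68,"rz":0.0,"jaw":-1.0}
    - {"tx":15.0,"ty":73.0,"tz":200.0,"rx":0.019,"ry":-0.82,"rz":0.0,"jaw":-1.0}
    - {"tx":15.0,"ty":73.0,"tz":200.0,"rx":0.022,"ry":-0.945,"rz":0.0,"jaw":-1.0}
    - {"tx":15.0,"ty":73.0,"tz":200.0,"rx":0.022,"ry":-0.945,"rz":0.0,"jaw":-1.0}

```text
time_s: 4.15
position: [0.4976, -0.0239, 0.2755]
tool_rot: [[-0.59, -0.02, 0.807], [-0.013, 1.0, 0.015], [-0.807, -0.001, -0.59]]
ft_force: [-0.6, -0.4, 0.2]
grip_width: 0.0
```

```bash
python3 look.py scene l2 200 100 200 170 4
```

```text
4.15 [ 0.4976 -0.0239  0.2755] [ -31.4   -4.4  116.    55.4   31.8 -161.7] [-0.6 -0.4  0.2] 0.0
```

View pics/l2.png

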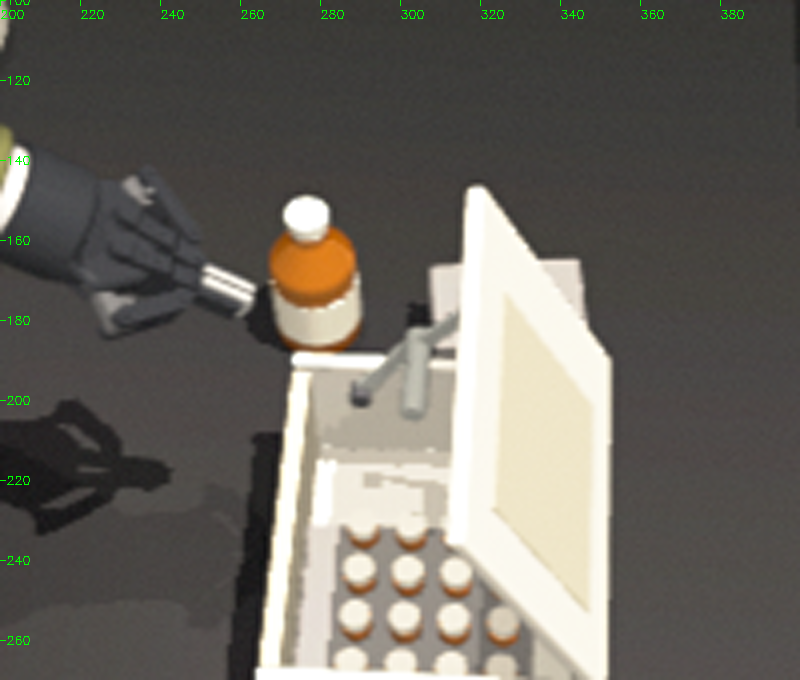

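Call:
apply_moves:
  plan:
    - {"tx":0.0,"ty":0.0,"tz":0.0,"rx":0.12,"ry":0.0022,"rz":-0.0877,"jaw":-1.0}
    - {"tx":0.0,"ty":0.0,"tz":0.0,"rx":0.24,"ry":0.0045,"rz":-0.1754,"jaw":-1.0}
    - {"tx":0.0,"ty":0.0,"tz":0.0,"rx":0.36,"ry":0.0067,"rz":-0.2632,"jaw":-1.0}
    - {"tx":0.0,"ty":0.0,"tz":0.0,"rx":0.48,"ry":0.009,"rz":-0.351,"jaw":-1.0}
    - {"tx":0.0,"ty":0.0,"tz":0.0,"rx":0.6,"ry":0.0112,"rz":-0.4387,"jaw":-1.0}
    - {"tx":0.0,"ty":0.0,"tz":0.0,"rx":0.72,"ry":0.0134,"rz":-0.5264,"jaw":-1.0}
    - {"tx":0.0,"ty":0.0,"tz":0.0,"rx":0.84,"ry":0.0156,"rz":-0.614,"jaw":-1.0}
    - {"tx":10.0,"ty":0.0,"tz":-10.0,"rx":0.96,"ry":0.018,"rz":-0.702,"jaw":-1.0}
    - {"tx":20.0,"ty":0.0,"tz":-20.0,"rx":1.08,"ry":0.02,"rz":-0.79,"jaw":-1.0}
    - {"tx":35.0,"ty":0.0,"tz":-35.0,"rx":1.2,"ry":0.0224,"rz":-0.8773,"jaw":-1.0}
    - {"tx":50.0,"ty":0.0,"tz":-50.0,"rx":1.267,"ry":0.0236,"rz":-0.926,"jaw":-1.0}
    - {"tx":58.0,"ty":0.0,"tz":-56.0,"rx":1.267,"ry":0.0236,"rz":-0.926,"jaw":-1.0}

```text
time_s: 5.4
position: [0.5562, -0.0238, 0.2178]
tool_rot: [[-0.02, 0.59, 0.807], [1.0, 0.011, 0.016], [0.001, 0.807, -0.591]]
ft_force: [-0.0, 0.2, 0.2]
grip_width: -0.0
```

```bash
python3 look.py scene l3 200 100 200 170 4; python3 look.py top l3t 270 160 150 110 5
```

```text
5.4 [ 0.5562 -0.0238  0.2178] [-25.7   7.9 115.5  75.1  22.1 -90.5] [-0.   0.2  0.2] -0.0
5.45 [ 0.5567 -0.024   0.2175] [-25.7   8.  115.4  75.1  22.1 -90.7] [ 1.3  0.8 -1. ] -0.0002
```

View pics/l3.png

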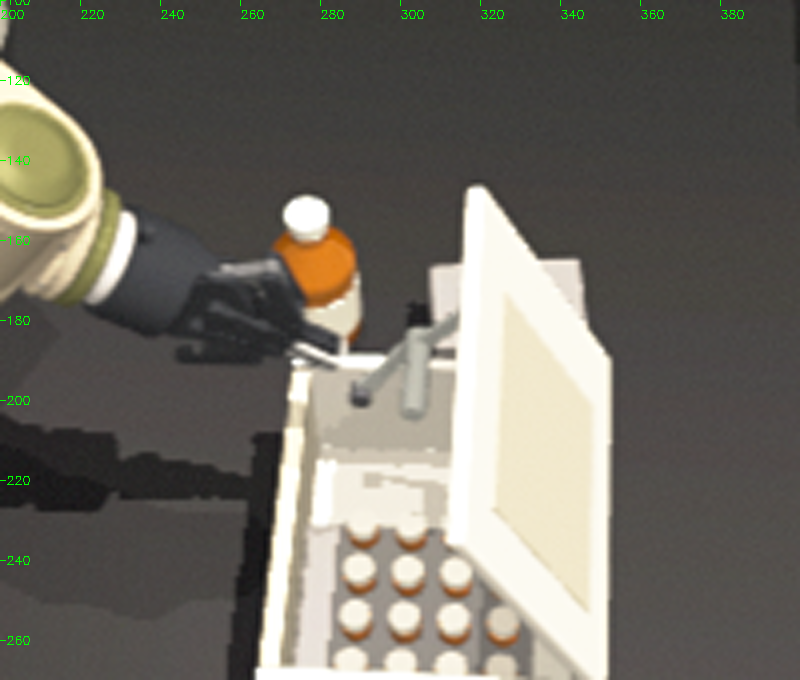

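View pics/l3t.png

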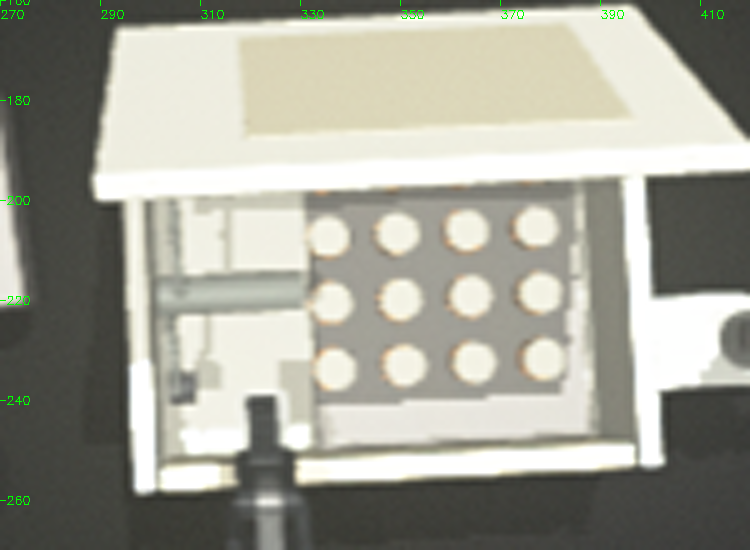

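Call:
apply_moves:
  plan:
    - {"tx":12.0,"ty":0.0,"tz":-9.0,"rx":0.0,"ry":0.0,"rz":0.0,"jaw":-1.0}
    - {"tx":20.0,"ty":0.0,"tz":-15.0,"rx":0.0,"ry":0.0,"rz":0.0,"jaw":-1.0}
    - {"tx":24.0,"ty":0.0,"tz":-18.0,"rx":0.0,"ry":0.0,"rz":0.0,"jaw":-1.0}
    - {"tx":28.0,"ty":0.0,"tz":-21.0,"rx":0.0,"ry":0.0,"rz":0.0,"jaw":-1.0}
    - {"tx":32.0,"ty":0.0,"tz":-24.0,"rx":0.0,"ry":0.0,"rz":0.0,"jaw":-1.0}

```text
time_s: 6.0
position: [0.5881, -0.0238, 0.1945]
tool_rot: [[-0.022, 0.59, 0.807], [1.0, 0.014, 0.017], [-0.001, 0.807, -0.59]]
ft_force: [-0.2, 0.5, -0.7]
grip_width: -0.0003
```

```bash
python3 look.py scene l4 260 140 100 100 7; python3 look.py top l4t 280 170 80 80 7
```

```text
6.0 [ 0.5881 -0.0238  0.1945] [-23.4  13.4 113.4  84.6  19.7 -99.5] [-0.2  0.5 -0.7] -0.0003
6.05 [ 0.5885 -0.0239  0.1941] [-23.3  13.5 113.4  84.7  19.7 -99.6] [ 0.6 -0.4 -0.6] 0.0004
```

View pics/l4.png

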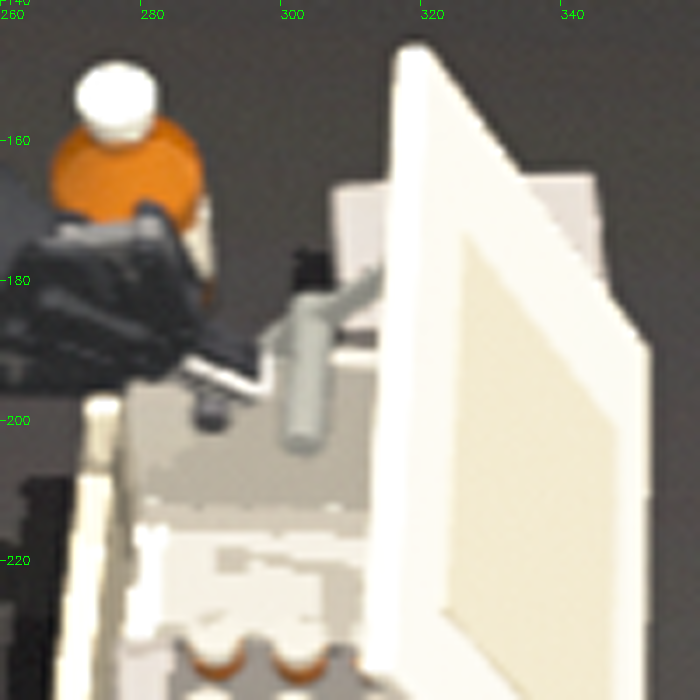

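View pics/l4t.png

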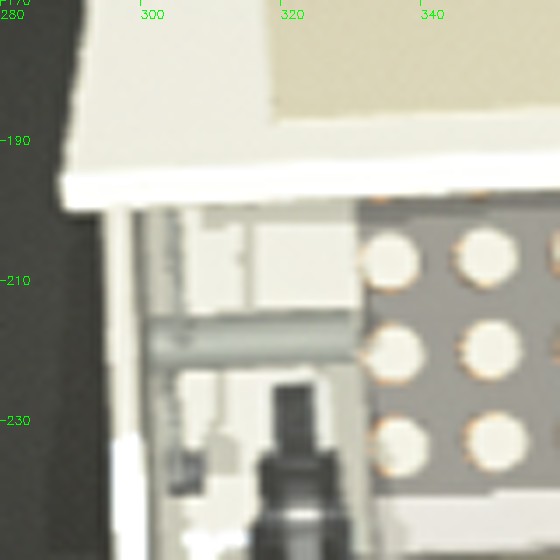

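Run:
```python
from h import *
T=np.array([.5885,-.0239,.1941]); z=np.array([.807,.017,-.59])
for k in (0,-.01,-.02,-.03): print(k,proj('top',T+k*z),proj('scene',T+k*z))
v=np.load('B.npy')
for y in(.045,.071,.097): print(proj('top',box((-.016,y,.196),v)),proj('scene',box((-.016,y,.196),v)))
```

```text
0 [[320.02581858 217.33938673]] [[303.79075769 196.74669999]]
-0.01 [[320.20399963 220.74129347]] [[300.79823445 195.47532118]]
-0.02 [[320.38485123 224.1941876 ]] [[297.78574437 194.19545943]]
-0.03 [[320.56843388 227.69922405]] [[294.75308694 192.90702954]]
[[330.66578722 216.99816693]] [[303.04039208 204.04638168]]
[[319.53252748 217.52535549]] [[303.64101217 196.00606113]]
[[308.38219501 218.05335248]] [[304.22972289 188.12516792]]
```

```bash
python3 -c "
from rig import env
print(env.grip_depth)"
```

```text
-0.0187
```

Call:
apply_moves:
  plan:
    - {"tx":4.0,"ty":0.0,"tz":-3.0,"rx":0.0,"ry":0.0,"rz":0.0,"jaw":-1.0}
    - {"tx":8.0,"ty":0.0,"tz":-6.0,"rx":0.0,"ry":0.0,"rz":0.0,"jaw":-1.0}
    - {"tx":12.0,"ty":0.0,"tz":-9.0,"rx":0.0,"ry":0.0,"rz":0.0,"jaw":-1.0}

```text
time_s: 6.4
position: [0.6004, -0.0238, 0.1849]
tool_rot: [[-0.021, 0.59, 0.807], [1.0, 0.014, 0.017], [-0.001, 0.807, -0.59]]
ft_force: [-2.9, 0.2, 1.6]
grip_width: -0.0003
```

Call:
apply_moves:
  plan:
    - {"tx":4.0,"ty":0.0,"tz":-3.0,"rx":0.0,"ry":0.0,"rz":0.0,"jaw":-1.0}
    - {"tx":8.0,"ty":0.0,"tz":-6.0,"rx":0.0,"ry":0.0,"rz":0.0,"jaw":-1.0}
    - {"tx":12.0,"ty":0.0,"tz":-9.0,"rx":0.0,"ry":0.0,"rz":0.0,"jaw":-1.0}
    - {"tx":15.0,"ty":0.0,"tz":-12.0,"rx":0.0,"ry":0.0,"rz":0.0,"jaw":-1.0}

```text
time_s: 6.8
position: [0.6149, -0.0235, 0.1717]
tool_rot: [[-0.022, 0.592, 0.806], [1.0, 0.013, 0.017], [-0.001, 0.806, -0.592]]
ft_force: [-9.2, 0.7, -0.5]
grip_width: 0.0
```

```bash
python3 look.py scene l5 260 140 100 100 7; python3 look.py top l5t 280 170 80 80 7
```

```text
6.8 [ 0.6149 -0.0235  0.1717] [ -21.7   18.2  111.4   93.    18.3 -107.3] [-9.2  0.7 -0.5] 0.0
6.85 [ 0.6151 -0.0235  0.1713] [ -21.7   18.2  111.4   93.1   18.3 -107.3] [-4.5  0.2  0.1] -0.0003
```

View pics/l5.png

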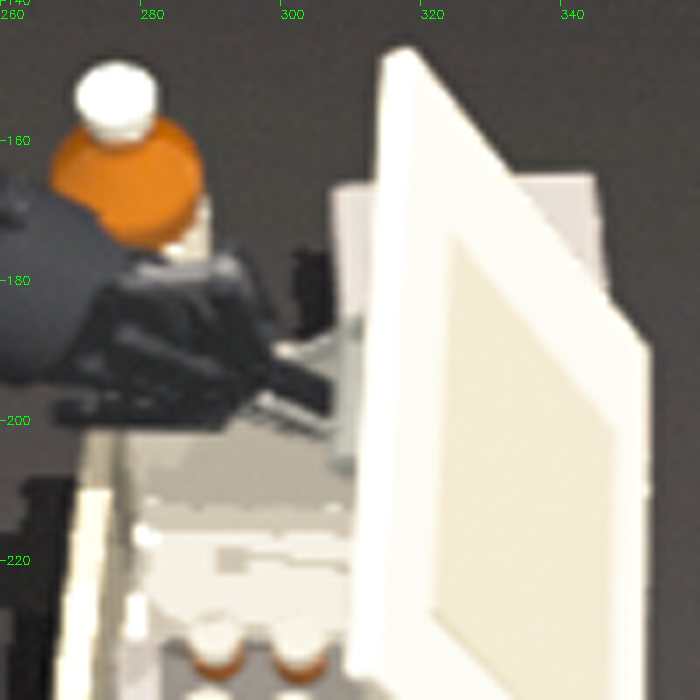

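View pics/l5t.png

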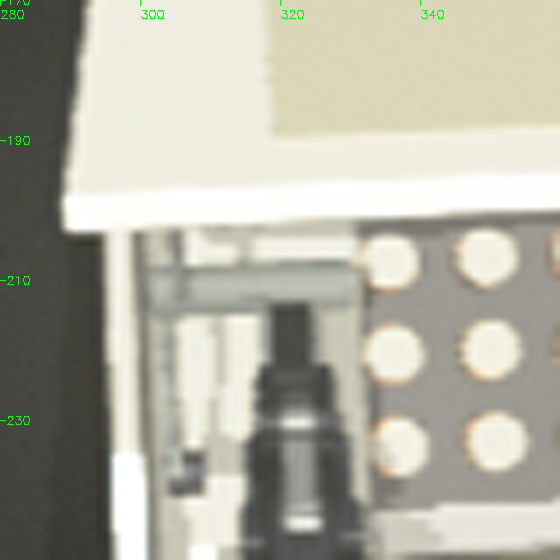

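Call:
apply_moves:
  plan:
    - {"tx":4.0,"ty":0.0,"tz":-4.0,"rx":0.0,"ry":0.0,"rz":0.0,"jaw":-1.0}
    - {"tx":8.0,"ty":0.0,"tz":-9.0,"rx":0.0,"ry":0.0,"rz":0.0,"jaw":-1.0}
    - {"tx":11.0,"ty":0.0,"tz":-13.0,"rx":0.0,"ry":0.0,"rz":0.0,"jaw":-1.0}
    - {"tx":11.0,"ty":0.0,"tz":-13.0,"rx":0.0,"ry":0.0,"rz":0.0,"jaw":-1.0}

```text
time_s: 7.3
position: [0.6252, -0.0233, 0.1568]
tool_rot: [[-0.021, 0.595, 0.803], [1.0, 0.013, 0.017], [0.0, 0.804, -0.595]]
ft_force: [-4.7, -0.8, 0.1]
grip_width: -0.0
```

```bash
python3 look.py scene l6 260 140 100 100 7; python3 look.py top l6t 280 150 140 100 5
```

```text
7.3 [ 0.6252 -0.0233  0.1568] [ -21.    20.6  110.9   98.7   17.9 -112.8] [-4.7 -0.8  0.1] -0.0
7.35 [ 0.6256 -0.0234  0.1574] [ -21.    20.6  110.8   98.7   18.  -112.8] [-2.7  0.3 -0.4] 0.0002
```

View pics/l6.png

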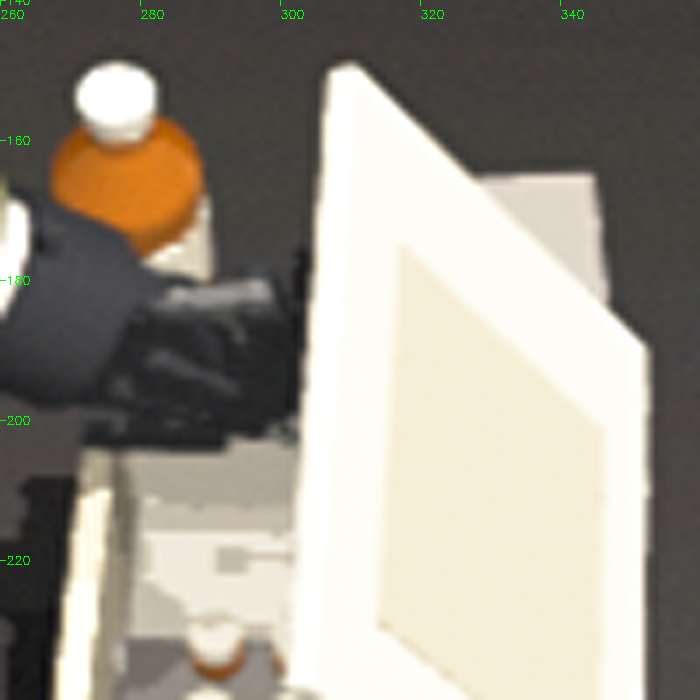

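View pics/l6t.png

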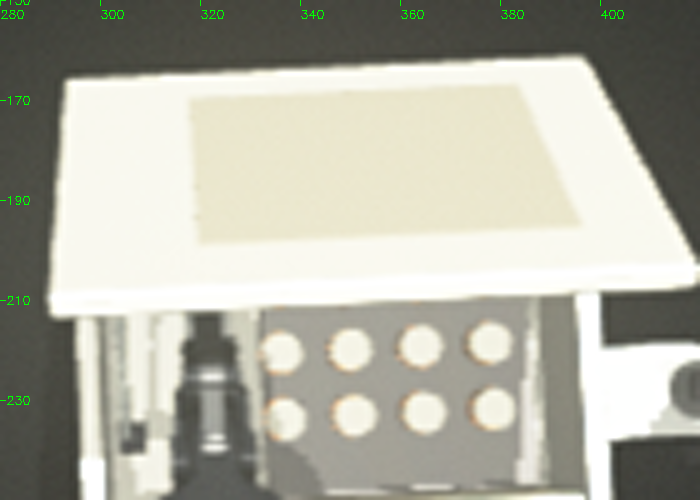

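```bash
cat >> h.py <<'E'
def lidpt(th,L,y,z,B): # th closing angle
    a=np.radians(65)-th
    return box((.11-L*np.cos(a)+z*np.sin(a),y,.14+L*np.sin(a)+z*np.cos(a)),B)
E
python3 - <<'E'
from h import *
v=np.load('B.npy')
for th in np.arange(0,.5,.1): print(th.round(2),proj('top',lidpt(th,.22,.13,0,v))+v[4:6],proj('top',lidpt(th,.22,-.13,0,v))+v[4:6],proj('scene',lidpt(th,.22,.13,.012,v))+v[6:8],lidpt(th,.22,0,0,v))
E
```

```text
0.0 [[289.36302807 200.52425608]] [[421.03346742 194.46187517]] [[320.8071169  146.15535636]] [ 0.6227016  -0.09293504  0.33938771]
0.1 [[290.12697617 210.69462993]] [[420.30201373 204.60993179]] [[313.05945964 148.10628282]] [ 0.60326579 -0.09338689  0.32910949]
0.2 [[290.91487713 220.0988926 ]] [[419.29761555 214.01478804]] [[305.82322947 150.50579124]] [ 0.58495291 -0.09381263  0.31694175]
0.3 [[291.71220567 228.60649959]] [[418.04849868 222.54528182]] [[299.18338007 153.31150937]] [ 0.56794594 -0.09420802  0.30300607]
0.4 [[292.50528388 236.1184319 ]] [[416.58674344 230.1010948 ]] [[293.21113645 156.47616819]] [ 0.5524148  -0.09456909  0.28744168]
```

Call:
apply_moves:
  plan:
    - {"tx":-16.0,"ty":0.0,"tz":12.0,"rx":0.0,"ry":0.0,"rz":0.0,"jaw":-1.0}
    - {"tx":-48.0,"ty":0.0,"tz":36.0,"rx":0.0,"ry":0.0,"rz":0.0,"jaw":-1.0}
    - {"tx":-85.0,"ty":0.0,"tz":62.0,"rx":0.0,"ry":0.0,"rz":0.0,"jaw":-1.0}
    - {"tx":-120.0,"ty":0.0,"tz":90.0,"rx":0.0,"ry":0.0,"rz":0.0,"jaw":-1.0}
    - {"tx":-150.0,"ty":-10.0,"tz":125.0,"rx":-0.003,"ry":0.13,"rz":0.0,"jaw":-1.0}
    - {"tx":-165.0,"ty":-20.0,"tz":170.0,"rx":-0.006,"ry":0.27,"rz":0.0,"jaw":-1.0}
    - {"tx":-165.0,"ty":-30.0,"tz":215.0,"rx":-0.009,"ry":0.41,"rz":0.0,"jaw":-1.0}
    - {"tx":-150.0,"ty":-40.0,"tz":255.0,"rx":-0.013,"ry":0.55,"rz":0.0,"jaw":-1.0}
    - {"tx":-120.0,"ty":-50.0,"tz":270.0,"rx":-0.016,"ry":0.69,"rz":0.0,"jaw":-1.0}
    - {"tx":-90.0,"ty":-60.0,"tz":275.0,"rx":-0.019,"ry":0.83,"rz":0.0,"jaw":-1.0}
    - {"tx":-60.0,"ty":-70.0,"tz":275.0,"rx":-0.0217,"ry":0.935,"rz":0.0,"jaw":-1.0}
    - {"tx":-20.0,"ty":-70.0,"tz":275.0,"rx":-0.0217,"ry":0.935,"rz":0.0,"jaw":-1.0}

```text
time_s: 8.6
position: [0.5933, -0.0948, 0.4358]
tool_rot: [[-0.031, 0.992, 0.119], [1.0, 0.03, 0.005], [0.002, 0.119, -0.993]]
ft_force: [0.3, -1.2, 0.6]
grip_width: 0.0005
```

```bash
python3 look.py scene l7 200 100 160 140 5
```

```text
8.6 [ 0.5933 -0.0948  0.4358] [-21.7  21.9  38.2   3.1 113.6 -22.1] [ 0.3 -1.2  0.6] 0.0005
```

View pics/l7.png

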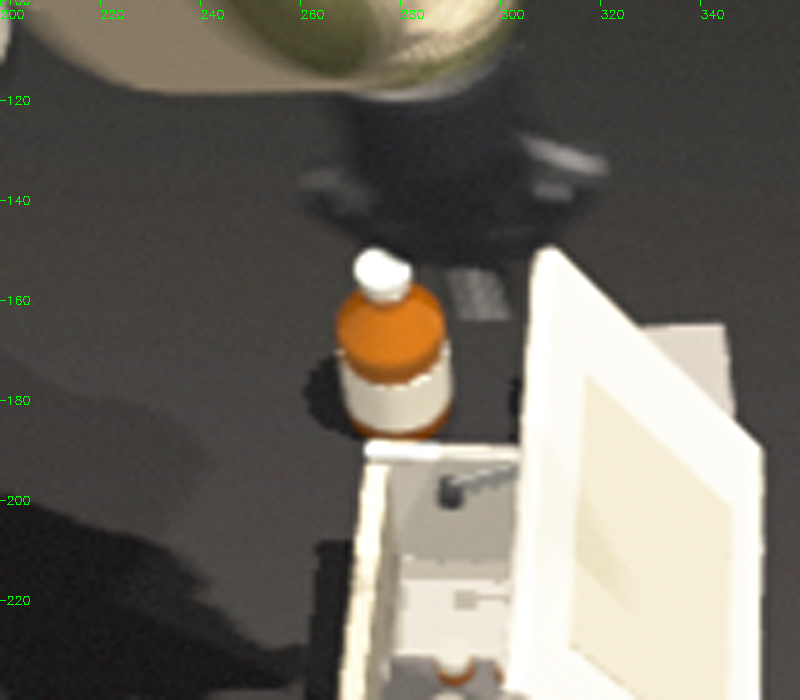

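Call:
apply_moves:
  plan:
    - {"tx":40.0,"ty":1.0,"tz":0.0,"rx":0.0,"ry":0.12,"rz":0.0,"jaw":-1.0}
    - {"tx":77.0,"ty":1.0,"tz":-10.0,"rx":0.0,"ry":0.12,"rz":0.0,"jaw":-1.0}
    - {"tx":77.0,"ty":1.0,"tz":-10.0,"rx":0.0,"ry":0.12,"rz":0.0,"jaw":-1.0}
    - {"tx":77.0,"ty":1.0,"tz":-10.0,"rx":0.0,"ry":0.12,"rz":0.0,"jaw":-1.0}

```text
time_s: 9.05
position: [0.6735, -0.0943, 0.4073]
tool_rot: [[-0.032, 0.999, -0.015], [0.999, 0.032, 0.012], [0.012, -0.014, -1.0]]
ft_force: [-0.2, 0.1, 0.3]
grip_width: -0.0001
```

```bash
python3 look.py scene l8 240 80 150 140 5
python3 - <<'E'
from h import *
from rig import env
T=env.observe()['position']
for k in (0,.02): print(proj('scene',T+[0,0,k]))
E
```

```text
9.05 [ 0.6735 -0.0943  0.4073] [-18.1  38.7  12.8   0.5 129.5 -19.6] [-0.2  0.1  0.3] -0.0001
[[334.73006898 173.9525606 ]]
[[334.94431849 168.90482286]]
```

View pics/l8.png

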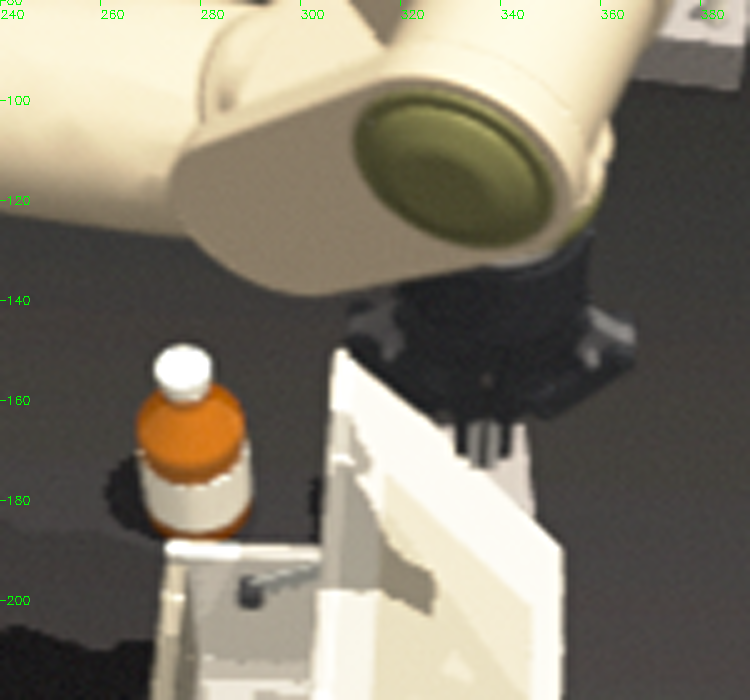

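Call:
apply_moves:
  plan:
    - {"tx":-2.0,"ty":0.0,"tz":-40.0,"rx":0.0,"ry":0.015,"rz":0.0,"jaw":-1.0}
    - {"tx":-8.0,"ty":0.0,"tz":-80.0,"rx":0.0,"ry":0.015,"rz":0.0,"jaw":-1.0}
    - {"tx":-8.0,"ty":0.0,"tz":-92.0,"rx":0.0,"ry":0.015,"rz":0.0,"jaw":-1.0}
    - {"tx":-8.0,"ty":0.0,"tz":-92.0,"rx":0.0,"ry":0.015,"rz":0.0,"jaw":-1.0}

```text
time_s: 9.5
position: [0.6628, -0.094, 0.3218]
tool_rot: [[-0.032, 0.999, -0.02], [0.999, 0.032, 0.009], [0.009, -0.02, -1.0]]
ft_force: [-0.1, -0.6, 0.8]
grip_width: -0.0002
```

```bash
python3 look.py scene l9 240 80 150 140 5
python3 - <<'E'
import numpy as np
for th in np.arange(.1,1.15,.1):
    a=np.radians(65)-th; print(round(th,2),(1e3*np.array([.7157-.205*np.cos(a)+.012*np.sin(a)+.013,.14+.205*np.sin(a)+.012*np.cos(a)])).round(0))
E
```

```text
9.5 [ 0.6628 -0.094   0.3218] [-1.820e+01  3.400e+01  3.550e+01  1.000e-01  1.117e+02 -2.000e+01] [-0.1 -0.6  0.8] -0.0002
0.1 [634. 322.]
0.2 [617. 312.]
0.3 [600. 300.]
0.4 [585. 286.]
0.5 [571. 271.]
0.6 [558. 255.]
0.7 [548. 237.]
0.8 [539. 219.]
0.9 [532. 199.]
1.0 [527. 179.]
1.1 [524. 159.]
```

View pics/l9.png

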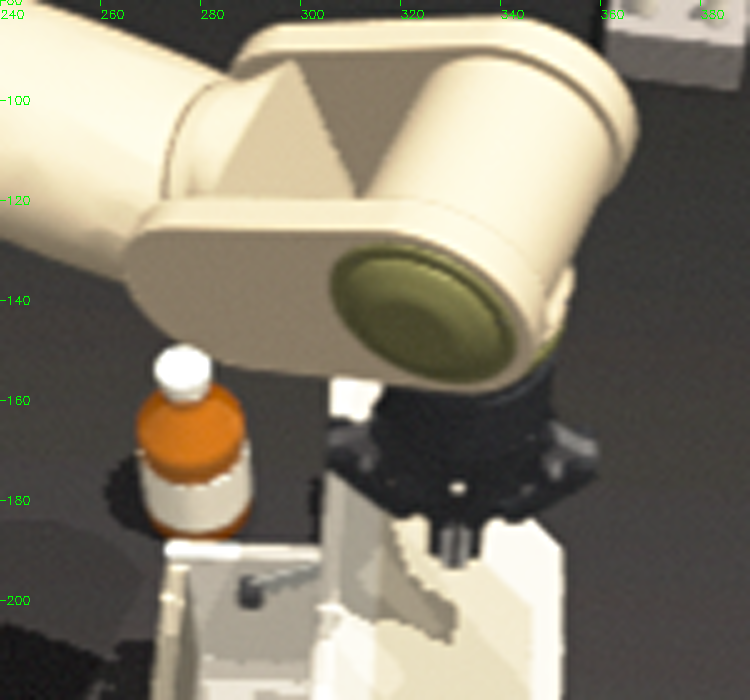

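Call:
apply_moves:
  plan:
    - {"tx":-12.0,"ty":0.0,"tz":-3.0,"rx":0.0,"ry":0.0,"rz":0.0,"jaw":-1.0}
    - {"tx":-22.0,"ty":0.0,"tz":-3.0,"rx":0.0,"ry":0.0,"rz":0.0,"jaw":-1.0}
    - {"tx":-30.0,"ty":0.0,"tz":-3.0,"rx":0.0,"ry":0.0,"rz":0.0,"jaw":-1.0}
    - {"tx":-37.0,"ty":0.0,"tz":-5.0,"rx":0.0,"ry":0.0,"rz":0.0,"jaw":-1.0}
    - {"tx":-46.0,"ty":0.0,"tz":-10.0,"rx":0.0,"ry":0.0,"rz":0.0,"jaw":-1.0}
    - {"tx":-54.0,"ty":0.0,"tz":-16.0,"rx":0.0,"ry":0.0,"rz":0.0,"jaw":-1.0}
    - {"tx":-63.0,"ty":0.0,"tz":-22.0,"rx":0.0,"ry":0.0,"rz":0.0,"jaw":-1.0}

```text
time_s: 10.25
position: [0.6013, -0.0947, 0.306]
tool_rot: [[-0.032, 0.999, -0.008], [0.999, 0.032, 0.004], [0.005, -0.008, -1.0]]
ft_force: [2.0, -0.5, 6.2]
grip_width: -0.0001
```

```bash
python3 look.py top l10 280 140 150 120 5
```

```text
10.25 [ 0.6013 -0.0947  0.306 ] [-2.010e+01  2.600e+01  5.190e+01  1.000e-01  1.026e+02 -2.190e+01] [ 2.  -0.5  6.2] -0.0001
```

View pics/l10.png

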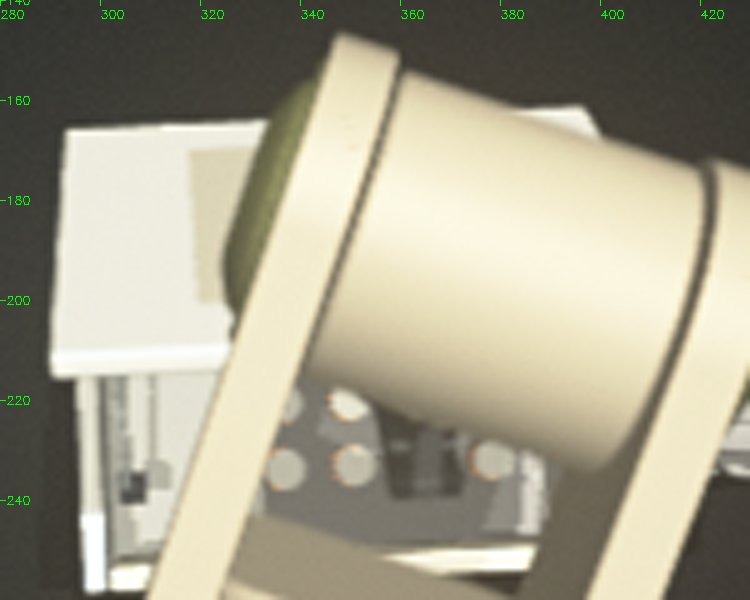

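```bash
python3 look.py scene l11 240 100 130 120 6
```

```text
10.3 [ 0.6002 -0.0946  0.3055] [-2.010e+01  2.590e+01  5.210e+01  1.000e-01  1.026e+02 -2.190e+01] [ 1.4 -0.5  2.9] -0.0
```

View pics/l11.png

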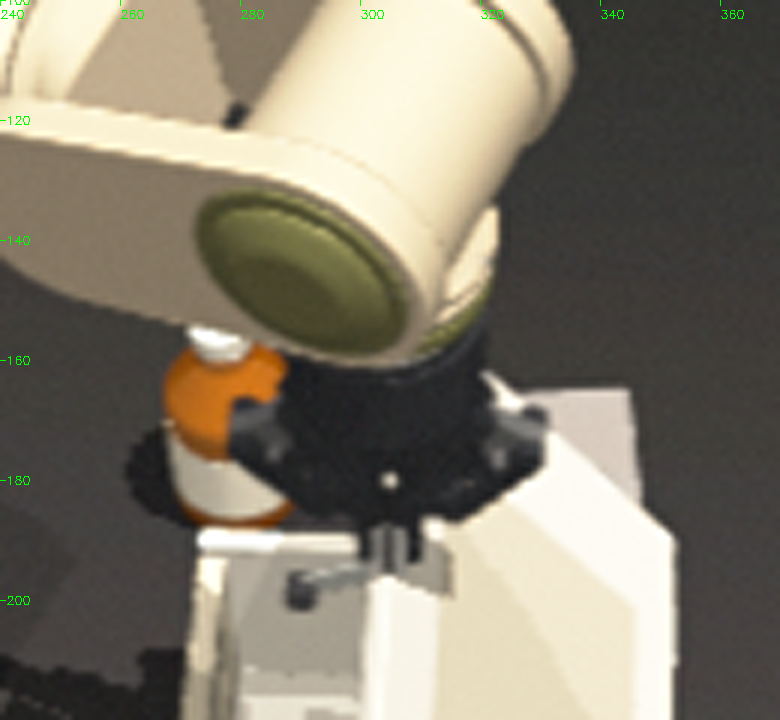

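```bash
python3 - <<'E'
from h import *
from rig import env
v=np.load('B.npy')
T=env.observe()['position']; print(T)
for k in (0,.01,.02,.03): print(k,proj('scene',T+[0,0,k]))
for th in (.1,.15,.2,.25,.3):
  print(th,'scene out/in edge at y=0',proj('scene',lidpt(th,.22,0,.012,v)),proj('scene',lidpt(th,.22,0,0,v)),'-y hinge..edge',proj('scene',lidpt(th,.22,-.13,0,v)), 'top',proj('top',lidpt(th,.22,.13,0,v)), proj('scene',lidpt(th,.22,.13,.012,v)))
E
python3 look.py scene l12 280 170 60 60 10; python3 look.py scene l13 240 130 130 130 6
```

```text
[ 0.60052885 -0.09461206  0.30554208]
0 [[304.94800569 196.93919251]]
0.01 [[304.84630107 194.77409004]]
0.02 [[304.74322014 192.57968828]]
0.03 [[304.63873476 190.35538843]]
0.1 scene out/in edge at y=0 [[310.01427935 190.22811576]] [[305.85961801 191.43596253]] -y hinge..edge [[302.45941069 238.44833072]] top [[289.98410255 210.03353998]] [[312.84419491 148.09849281]]
0.15 scene out/in edge at y=0 [[306.13064885 191.2721214 ]] [[302.14525613 192.58744844]] -y hinge..edge [[298.54047019 239.45552061]] top [[290.37598098 214.84031837]] [[309.15653132 149.24469074]]
0.2 scene out/in edge at y=0 [[302.39644167 192.41698992]] [[298.59168785 193.83399427]] -y hinge..edge [[294.79483965 240.54994661]] top [[290.77200351 219.43780266]] [[305.60796474 150.49800124]]
0.25 scene out/in edge at y=0 [[298.82244613 193.65755437]] [[295.20864924 195.17013105]] -y hinge..edge [[291.23277923 241.72663183]] top [[291.17036948 223.81062638]] [[302.20870902 151.85294075]]
0.3 scene out/in edge at y=0 [[295.41850032 194.98835591]] [[292.00490349 196.59014725]] -y hinge..edge [[287.86347377 242.98037351]] top [[291.56933205 227.94540964]] [[298.96811535 153.30371936]]
10.35 [ 0.6005 -0.0946  0.3055] [-2.010e+01  2.590e+01  5.200e+01  1.000e-01  1.027e+02 -2.190e+01] [-0.5 -0.1  1.3] -0.0003
10.4 [ 0.6007 -0.0945  0.3053] [-2.010e+01  2.600e+01  5.200e+01  1.000e-01  1.027e+02 -2.190e+01] [-4.5 -0.7  7.2] 0.0001
```

View pics/l12.png

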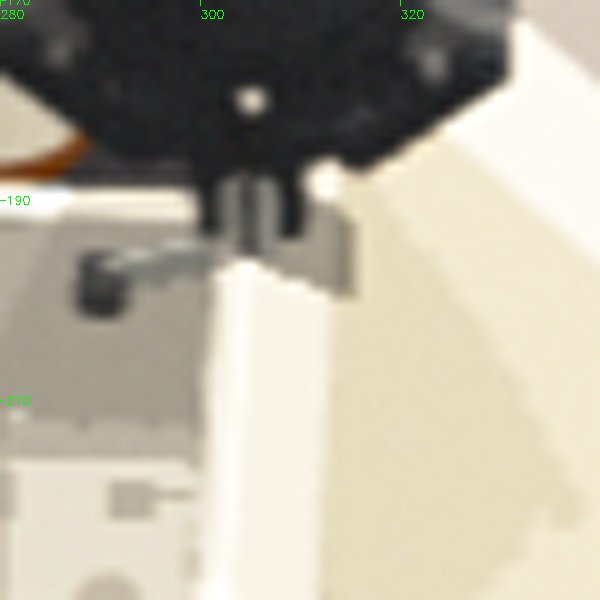

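View pics/l13.png

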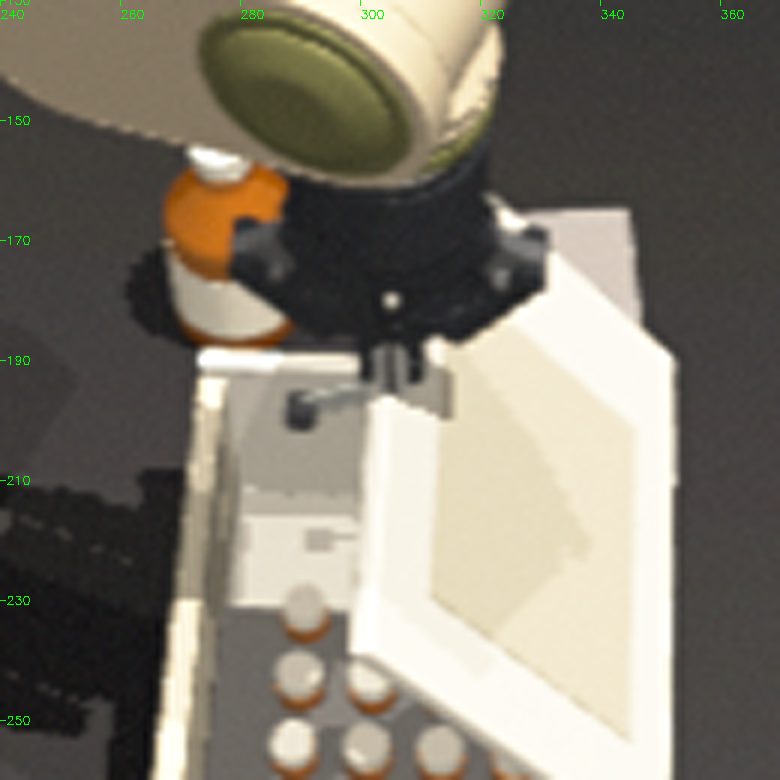

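Call:
apply_moves:
  plan:
    - {"tx":5.0,"ty":0.0,"tz":20.0,"rx":0.0,"ry":0.0,"rz":0.0,"jaw":-1.0}
    - {"tx":30.0,"ty":0.0,"tz":28.0,"rx":0.0,"ry":0.0,"rz":0.0,"jaw":-1.0}
    - {"tx":52.0,"ty":0.0,"tz":20.0,"rx":0.0,"ry":0.0,"rz":0.0,"jaw":-1.0}
    - {"tx":55.0,"ty":0.0,"tz":0.0,"rx":0.0,"ry":0.0,"rz":0.0,"jaw":-1.0}
    - {"tx":52.0,"ty":0.0,"tz":-12.0,"rx":0.0,"ry":0.0,"rz":0.0,"jaw":-1.0}
    - {"tx":45.0,"ty":0.0,"tz":-12.0,"rx":0.0,"ry":0.0,"rz":0.0,"jaw":-1.0}

```text
time_s: 11.05
position: [0.6459, -0.0945, 0.2923]
tool_rot: [[-0.032, 0.999, -0.014], [0.999, 0.032, 0.006], [0.006, -0.013, -1.0]]
ft_force: [-0.3, -0.2, 0.5]
grip_width: -0.0
```

```bash
python3 look.py scene l14 250 130 110 120 6
```

```text
11.05 [ 0.6459 -0.0945  0.2923] [-1.870e+01  3.150e+01  4.460e+01  1.000e-01  1.048e+02 -2.050e+01] [-0.3 -0.2  0.5] -0.0
```

View pics/l14.png

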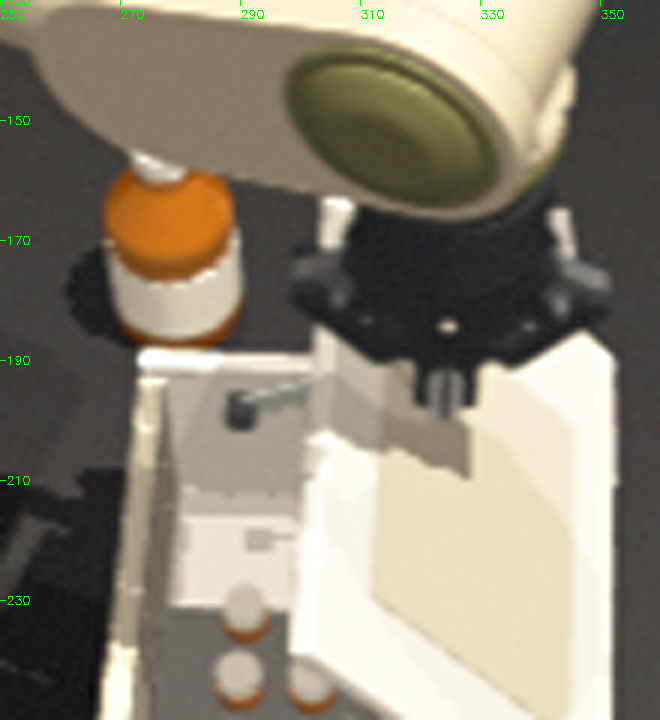

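Call:
apply_moves:
  plan:
    - {"tx":-10.0,"ty":0.0,"tz":0.0,"rx":0.0,"ry":0.0,"rz":0.0,"jaw":-1.0}
    - {"tx":-20.0,"ty":0.0,"tz":0.0,"rx":0.0,"ry":0.0,"rz":0.0,"jaw":-1.0}
    - {"tx":-29.0,"ty":0.0,"tz":-4.0,"rx":0.0,"ry":0.0,"rz":0.0,"jaw":-1.0}
    - {"tx":-38.0,"ty":0.0,"tz":-10.0,"rx":0.0,"ry":0.0,"rz":0.0,"jaw":-1.0}
    - {"tx":-46.0,"ty":0.0,"tz":-16.0,"rx":0.0,"ry":0.0,"rz":0.0,"jaw":-1.0}
    - {"tx":-54.0,"ty":0.0,"tz":-23.0,"rx":0.0,"ry":0.0,"rz":0.0,"jaw":-1.0}

```text
time_s: 11.7
position: [0.5917, -0.0951, 0.2745]
tool_rot: [[-0.031, 0.999, -0.005], [1.0, 0.031, 0.003], [0.003, -0.005, -1.0]]
ft_force: [0.7, -0.6, 5.3]
grip_width: 0.0002
```

```bash
python3 look.py scene l15 250 130 110 130 6
```

```text
11.7 [ 0.5917 -0.0951  0.2745] [-20.5  25.2  58.1   0.   97.  -22.2] [ 0.7 -0.6  5.3] 0.0002
```

View pics/l15.png

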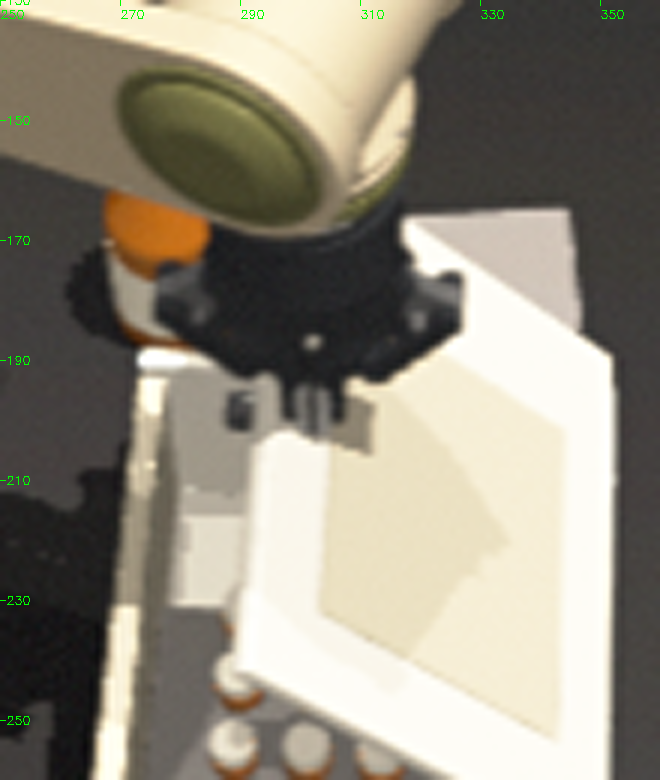

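Call:
apply_moves:
  plan:
    - {"tx":-6.0,"ty":0.0,"tz":-7.0,"rx":0.0,"ry":0.0,"rz":0.0,"jaw":-1.0}
    - {"tx":-12.0,"ty":0.0,"tz":-14.0,"rx":0.0,"ry":0.0,"rz":0.0,"jaw":-1.0}
    - {"tx":-18.0,"ty":0.0,"tz":-21.0,"rx":0.0,"ry":0.0,"rz":0.0,"jaw":-1.0}
    - {"tx":-24.0,"ty":0.0,"tz":-29.0,"rx":0.0,"ry":0.0,"rz":0.0,"jaw":-1.0}
    - {"tx":-30.0,"ty":0.0,"tz":-37.0,"rx":0.0,"ry":0.0,"rz":0.0,"jaw":-1.0}
    - {"tx":-36.0,"ty":0.0,"tz":-45.0,"rx":0.0,"ry":0.0,"rz":0.0,"jaw":-1.0}

```text
time_s: 12.35
position: [0.5553, -0.0954, 0.2306]
tool_rot: [[-0.031, 1.0, -0.003], [1.0, 0.031, 0.002], [0.002, -0.003, -1.0]]
ft_force: [1.1, -1.0, 2.3]
grip_width: -0.0001
```

```bash
python3 look.py scene l16 250 130 110 130 6
```

```text
12.35 [ 0.5553 -0.0954  0.2306] [-21.8  22.5  69.7   0.   88.1 -23.6] [ 1.1 -1.   2.3] -0.0001
```

View pics/l16.png

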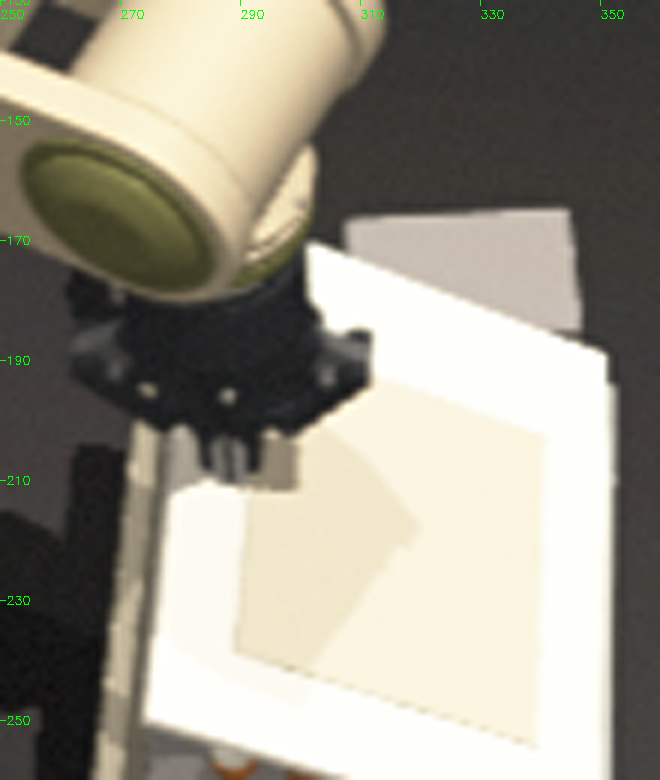

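Call:
apply_moves:
  plan:
    - {"tx":-4.0,"ty":0.0,"tz":-9.0,"rx":0.0,"ry":0.0,"rz":0.0,"jaw":-1.0}
    - {"tx":-9.0,"ty":0.0,"tz":-18.0,"rx":0.0,"ry":0.0,"rz":0.0,"jaw":-1.0}
    - {"tx":-13.0,"ty":0.0,"tz":-27.0,"rx":0.0,"ry":0.0,"rz":0.0,"jaw":-1.0}
    - {"tx":-17.0,"ty":0.0,"tz":-36.0,"rx":0.0,"ry":0.0,"rz":0.0,"jaw":-1.0}
    - {"tx":-20.0,"ty":0.0,"tz":-46.0,"rx":0.0,"ry":0.0,"rz":0.0,"jaw":-1.0}
    - {"tx":-23.0,"ty":0.0,"tz":-54.0,"rx":0.0,"ry":0.0,"rz":0.0,"jaw":-1.0}
    - {"tx":-25.0,"ty":0.0,"tz":-62.0,"rx":0.0,"ry":0.0,"rz":0.0,"jaw":-1.0}

```text
time_s: 13.1
position: [0.529, -0.0951, 0.1664]
tool_rot: [[-0.031, 1.0, -0.006], [1.0, 0.031, 0.003], [0.003, -0.006, -1.0]]
ft_force: [0.4, -0.5, 1.9]
grip_width: 0.0001
```

```bash
python3 look.py scene l17 240 140 120 130 6
```

```text
13.1 [ 0.529  -0.0951  0.1664] [-22.8  22.7  80.2  -0.   77.4 -24.6] [ 0.4 -0.5  1.9] 0.0001
```

View pics/l17.png

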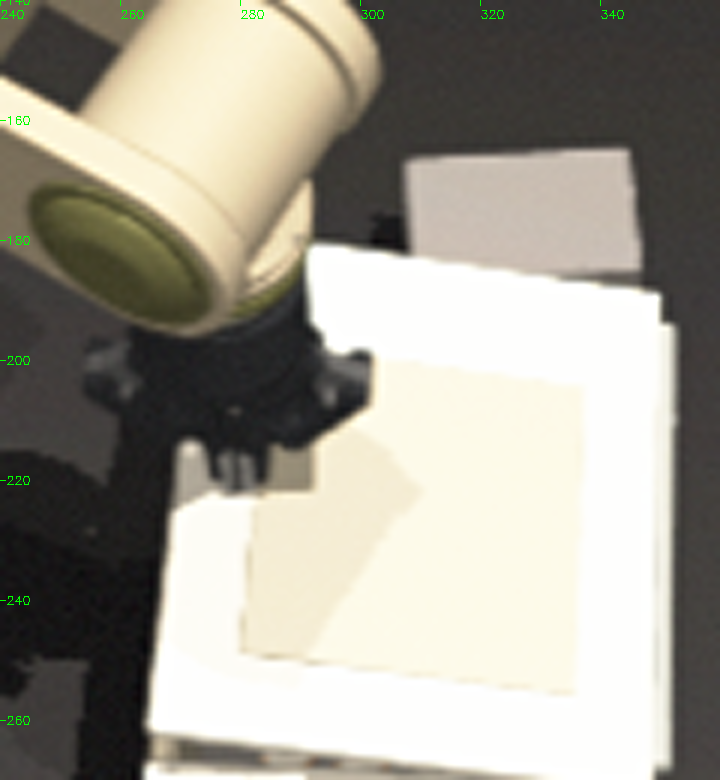

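Call:
apply_moves:
  plan:
    - {"tx":-1.0,"ty":0.0,"tz":-6.0,"rx":0.0,"ry":0.0,"rz":0.0,"jaw":-1.0}
    - {"tx":-2.0,"ty":0.0,"tz":-12.0,"rx":0.0,"ry":0.0,"rz":0.0,"jaw":-1.0}
    - {"tx":-3.0,"ty":0.0,"tz":-18.0,"rx":0.0,"ry":0.0,"rz":0.0,"jaw":-1.0}
    - {"tx":-3.0,"ty":0.0,"tz":-24.0,"rx":0.0,"ry":0.0,"rz":0.0,"jaw":-1.0}
    - {"tx":-4.0,"ty":0.0,"tz":-29.0,"rx":0.0,"ry":0.0,"rz":0.0,"jaw":-1.0}

```text
time_s: 13.65
position: [0.5243, -0.0947, 0.1356]
tool_rot: [[-0.031, 0.999, -0.008], [1.0, 0.031, 0.004], [0.004, -0.008, -1.0]]
ft_force: [0.3, -0.0, 1.1]
grip_width: 0.0001
```

Call:
apply_moves:
  plan:
    - {"tx":0.0,"ty":0.0,"tz":-3.0,"rx":0.0,"ry":0.0,"rz":0.0,"jaw":-1.0}
    - {"tx":0.0,"ty":0.0,"tz":-6.0,"rx":0.0,"ry":0.0,"rz":0.0,"jaw":-1.0}
    - {"tx":0.0,"ty":0.0,"tz":-6.0,"rx":0.0,"ry":0.0,"rz":0.0,"jaw":-1.0}

```text
time_s: 13.95
position: [0.5244, -0.0947, 0.1297]
tool_rot: [[-0.031, 0.999, -0.008], [1.0, 0.031, 0.004], [0.004, -0.008, -1.0]]
ft_force: [0.6, -0.0, 0.4]
grip_width: 0.0002
```

Call:
apply_moves:
  plan:
    - {"tx":0.0,"ty":0.0,"tz":-2.0,"rx":0.0,"ry":0.0,"rz":0.0,"jaw":-1.0}
    - {"tx":0.0,"ty":0.0,"tz":-4.0,"rx":0.0,"ry":0.0,"rz":0.0,"jaw":-1.0}
    - {"tx":0.0,"ty":0.0,"tz":-4.0,"rx":0.0,"ry":0.0,"rz":0.0,"jaw":-1.0}

```text
time_s: 14.25
position: [0.5246, -0.0948, 0.1294]
tool_rot: [[-0.031, 0.999, -0.005], [1.0, 0.031, 0.002], [0.002, -0.005, -1.0]]
ft_force: [-11.1, 3.2, 32.5]
grip_width: 0.0001
```

```bash
python3 look.py scene l18 240 140 120 130 6
```

```text
14.25 [ 0.5246 -0.0948  0.1294] [-23.   24.4  84.2  -0.   71.6 -24.8] [-11.1   3.2  32.5] 0.0001
```

View pics/l18.png

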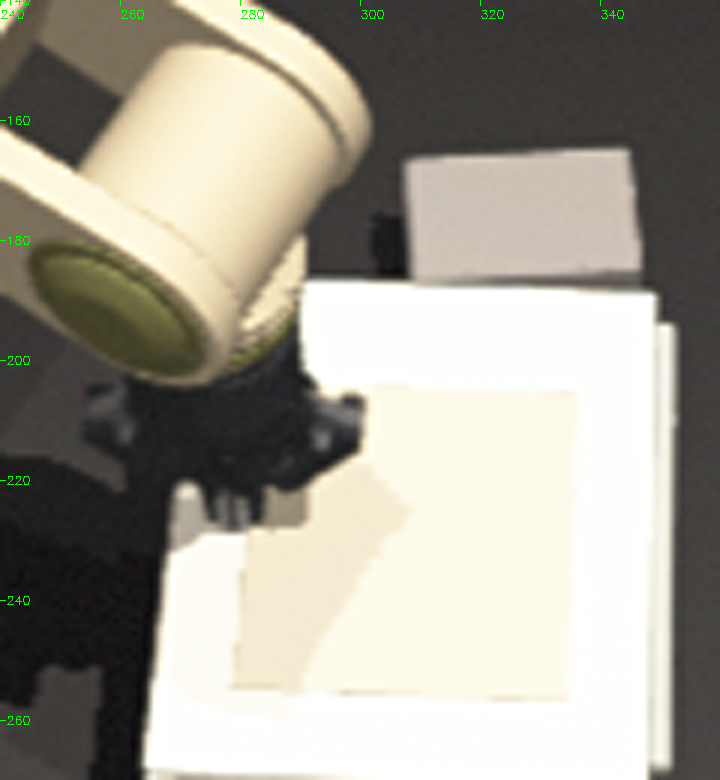

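Call:
apply_moves:
  plan:
    - {"tx":0.0,"ty":0.0,"tz":20.0,"rx":0.0,"ry":0.0,"rz":0.0,"jaw":-1.0}
    - {"tx":5.0,"ty":-10.0,"tz":60.0,"rx":0.0,"ry":0.0,"rz":0.0,"jaw":-1.0}
    - {"tx":15.0,"ty":-50.0,"tz":90.0,"rx":0.0,"ry":0.0,"rz":-0.04,"jaw":0.0}
    - {"tx":25.0,"ty":-100.0,"tz":90.0,"rx":0.0,"ry":0.0,"rz":-0.08,"jaw":0.0}
    - {"tx":35.7,"ty":-150.0,"tz":90.0,"rx":0.0,"ry":0.0,"rz":-0.08,"jaw":0.0}
    - {"tx":35.7,"ty":-199.7,"tz":80.0,"rx":0.0,"ry":0.0,"rz":-0.08,"jaw":0.0}
    - {"tx":35.7,"ty":-199.7,"tz":70.0,"rx":0.0,"ry":0.0,"rz":-0.08,"jaw":0.0}
    - {"tx":35.7,"ty":-199.7,"tz":70.0,"rx":0.0,"ry":0.0,"rz":-0.08,"jaw":0.0}

```text
time_s: 15.1
position: [0.5596, -0.2951, 0.1971]
tool_rot: [[0.051, 0.999, -0.008], [0.999, -0.051, 0.005], [0.005, -0.008, -1.0]]
ft_force: [0.1, 0.7, -0.3]
grip_width: 0.0428
```

```bash
python3 look.py scene l19 240 160 130 150 5;python3 look.py top l19t 280 160 150 100 5
python3 - <<'E'
from h import *
from rig import env
T=env.observe()['position']
for k in (0,.01,.02,.03): print(k,proj('scene',T+[0,0,k]))
E
```

```text
15.1 [ 0.5596 -0.2951  0.1971] [-38.5  31.   60.7  -0.   88.8 -35.6] [ 0.1  0.7 -0.3] 0.0428
15.15 [ 0.56   -0.294   0.1985] [-38.4  30.9  60.7  -0.   88.8 -35.6] [0.2 1.1 0.3] 0.0428
0 [[282.9752139  287.08113294]]
0.01 [[282.72281744 285.50298821]]
0.02 [[282.46696381 283.90322702]]
0.03 [[282.20758148 282.28140219]]
```

View pics/l19.png

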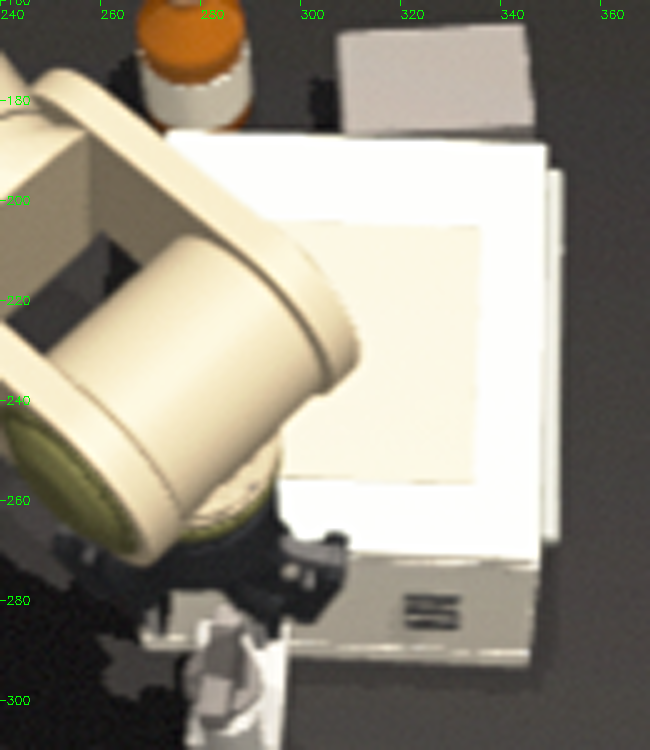

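View pics/l19t.png

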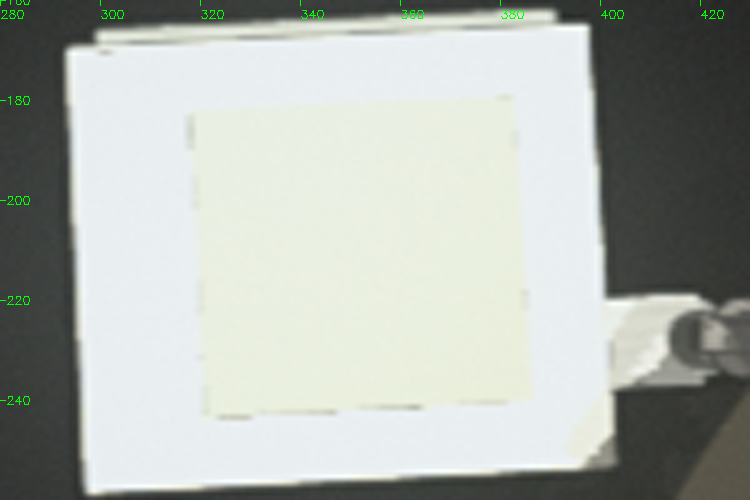

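Call:
apply_moves:
  plan:
    - {"tx":0.0,"ty":0.0,"tz":-25.0,"rx":0.0,"ry":0.0,"rz":0.0,"jaw":0.0}
    - {"tx":0.0,"ty":0.0,"tz":-45.0,"rx":0.0,"ry":0.0,"rz":0.0,"jaw":0.0}
    - {"tx":0.0,"ty":0.0,"tz":-57.0,"rx":0.0,"ry":0.0,"rz":0.0,"jaw":0.0}
    - {"tx":0.0,"ty":0.0,"tz":-63.0,"rx":0.0,"ry":0.0,"rz":0.0,"jaw":0.0}
    - {"tx":0.0,"ty":0.0,"tz":-63.0,"rx":0.0,"ry":0.0,"rz":0.0,"jaw":0.0}

```text
time_s: 15.7
position: [0.5606, -0.2928, 0.1367]
tool_rot: [[0.047, 0.999, -0.005], [0.999, -0.047, 0.003], [0.003, -0.005, -1.0]]
ft_force: [-0.3, 0.1, 0.3]
grip_width: 0.0427
```

```bash
python3 look.py scene l20 245 245 90 90 8
```

```text
15.7 [ 0.5606 -0.2928  0.1367] [-38.3  33.4  66.6  -0.   80.4 -35.6] [-0.3  0.1  0.3] 0.0427
```

View pics/l20.png

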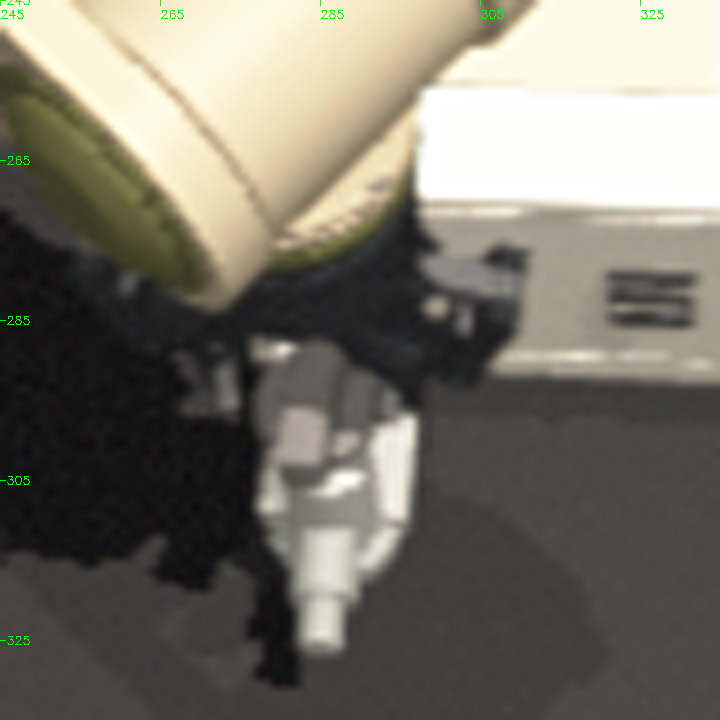

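Call:
apply_moves:
  plan:
    - {"tx":0.0,"ty":-1.5,"tz":-5.0,"rx":0.0,"ry":0.0,"rz":0.0,"jaw":0.0}
    - {"tx":0.0,"ty":-1.5,"tz":-9.0,"rx":0.0,"ry":0.0,"rz":0.0,"jaw":0.0}
    - {"tx":0.0,"ty":-1.5,"tz":-9.0,"rx":0.0,"ry":0.0,"rz":0.0,"jaw":-0.8}
    - {"tx":0.0,"ty":-1.5,"tz":-9.0,"rx":0.0,"ry":0.0,"rz":0.0,"jaw":-0.8}
    - {"tx":0.0,"ty":-1.5,"tz":-9.0,"rx":0.0,"ry":0.0,"rz":0.0,"jaw":-0.8}
    - {"tx":0.0,"ty":-1.5,"tz":-9.0,"rx":0.0,"ry":0.0,"rz":0.0,"jaw":-0.8}
  grip_force: 40

```text
time_s: 16.35
position: [0.5597, -0.2947, 0.1287]
tool_rot: [[0.048, 0.999, -0.006], [0.999, -0.048, 0.002], [0.002, -0.006, -1.0]]
ft_force: [-6.6, 0.9, 3.1]
grip_width: 0.015
```

```bash
python3 look.py scene l21 245 245 90 90 8
```

```text
16.35 [ 0.5597 -0.2947  0.1287] [-38.4  33.8  67.2  -0.1  79.4 -35.7] [-6.6  0.9  3.1] 0.015
```

View pics/l21.png

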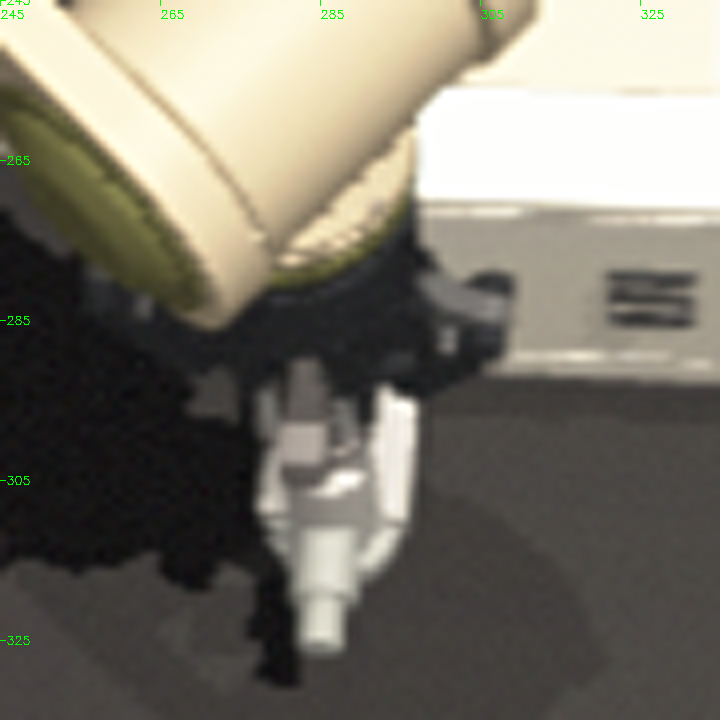

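Call:
apply_moves:
  plan:
    - {"tx":-1.0,"ty":0.0,"tz":0.0,"rx":0.0,"ry":0.0,"rz":0.0,"jaw":-0.9}
    - {"tx":-1.0,"ty":0.0,"tz":-0.6,"rx":0.0,"ry":0.0,"rz":-0.1,"jaw":-0.9}
    - {"tx":-1.0,"ty":0.0,"tz":-1.2,"rx":0.0,"ry":0.0,"rz":-0.2,"jaw":-0.9}
    - {"tx":-1.0,"ty":0.0,"tz":-1.8,"rx":0.0,"ry":0.0,"rz":-0.3,"jaw":-0.9}
    - {"tx":-1.0,"ty":0.0,"tz":-2.4,"rx":0.0,"ry":0.0,"rz":-0.4,"jaw":-0.9}
  grip_force: 60

```text
time_s: 16.9
position: [0.5582, -0.2945, 0.1263]
tool_rot: [[0.436, 0.9, -0.006], [0.9, -0.436, 0.005], [0.002, -0.008, -1.0]]
ft_force: [-4.5, 1.7, 1.6]
grip_width: 0.0143
```

```bash
python3 look.py scene l22 245 245 90 90 8
```

```text
16.9 [ 0.5582 -0.2945  0.1263] [-38.6  33.8  67.6   0.   79.1 -12.7] [-4.5  1.7  1.6] 0.0143
```

View pics/l22.png

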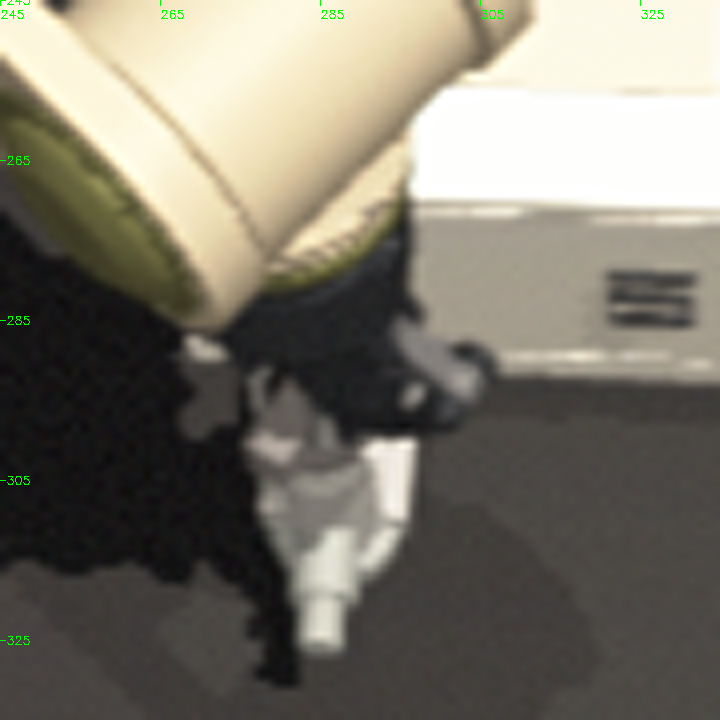

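Call:
apply_moves:
  plan:
    - {"tx":0.0,"ty":0.0,"tz":-0.6,"rx":0.0,"ry":0.0,"rz":-0.1,"jaw":-0.9}
    - {"tx":0.0,"ty":0.0,"tz":-1.2,"rx":0.0,"ry":0.0,"rz":-0.2,"jaw":-0.9}
    - {"tx":0.0,"ty":0.0,"tz":-1.8,"rx":0.0,"ry":0.0,"rz":-0.3,"jaw":-0.9}
    - {"tx":0.0,"ty":0.0,"tz":-2.4,"rx":0.0,"ry":0.0,"rz":-0.4,"jaw":-0.9}
    - {"tx":0.0,"ty":0.0,"tz":-3.0,"rx":0.0,"ry":0.0,"rz":-0.5,"jaw":-0.9}
    - {"tx":0.0,"ty":0.0,"tz":-3.6,"rx":0.0,"ry":0.0,"rz":-0.6,"jaw":-0.9}
    - {"tx":0.0,"ty":0.0,"tz":-4.2,"rx":0.0,"ry":0.0,"rz":-0.7,"jaw":-0.9}
    - {"tx":0.0,"ty":0.0,"tz":-4.8,"rx":0.0,"ry":0.0,"rz":-0.8,"jaw":-0.9}

```text
time_s: 17.75
position: [0.5563, -0.2925, 0.1214]
tool_rot: [[0.951, 0.308, -0.005], [0.308, -0.951, 0.012], [-0.001, -0.013, -1.0]]
ft_force: [-9.7, 8.8, 6.6]
grip_width: 0.0147
```

```bash
python3 look.py scene l23 245 245 90 90 8; python3 -c "
from rig import env
print(env.observe()['wrist_torque'])"
```

```text
17.75 [ 0.5563 -0.2925  0.1214] [-38.7  33.9  68.3   0.4  78.5  33.3] [-9.7  8.8  6.6] 0.0147
[ 1.28252529  1.61593631 -0.06430099]
```

View pics/l23.png

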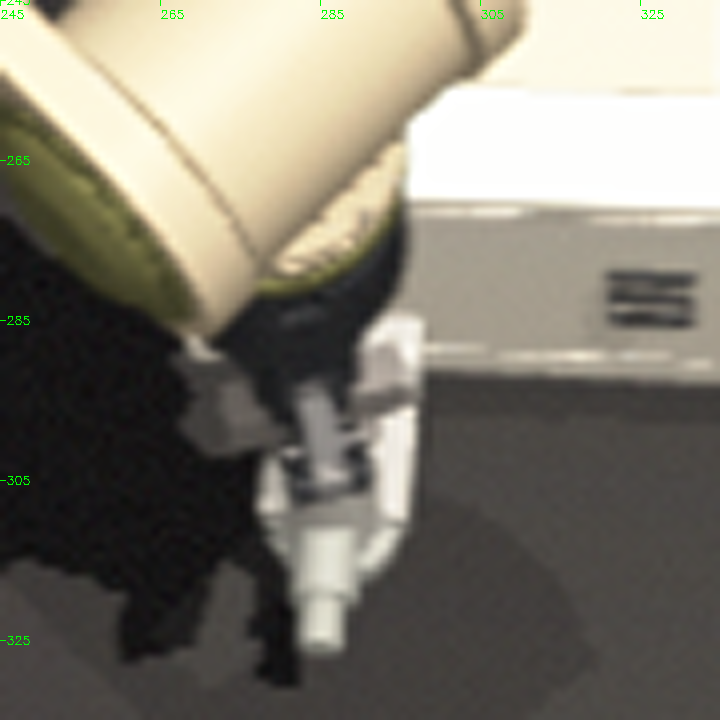

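Call:
apply_moves:
  plan:
    - {"tx":0.0,"ty":0.0,"tz":-0.3,"rx":0.0,"ry":0.0,"rz":-0.06,"jaw":-0.9}
    - {"tx":-0.5,"ty":0.5,"tz":-0.6,"rx":0.0,"ry":0.0,"rz":-0.12,"jaw":-0.9}
    - {"tx":-0.5,"ty":0.5,"tz":-1.0,"rx":0.0,"ry":0.0,"rz":-0.17,"jaw":-0.9}
    - {"tx":-0.5,"ty":0.5,"tz":-1.0,"rx":0.0,"ry":0.0,"rz":-0.17,"jaw":-0.9}

```text
time_s: 18.2
position: [0.5559, -0.2918, 0.1205]
tool_rot: [[0.99, 0.139, -0.003], [0.139, -0.99, 0.013], [-0.001, -0.013, -1.0]]
ft_force: [-1.2, 2.6, 0.2]
grip_width: 0.0144
```

```bash
python3 -c "
from rig import env
s=env.observe();print(s['wrist_torque'],s['q'])"
```

```text
[ 0.04948383 -0.00455306  0.11305874] [-38.6917011   33.79793241  68.62123588   0.47563364  78.17767202
  43.2261691 ]
```

Call:
apply_moves:
  plan:
    - {"tx":0.0,"ty":0.0,"tz":-0.2,"rx":0.0,"ry":0.0,"rz":-0.04,"jaw":-0.9}
    - {"tx":0.0,"ty":0.0,"tz":-0.4,"rx":0.0,"ry":0.0,"rz":-0.08,"jaw":-0.9}
    - {"tx":0.0,"ty":0.0,"tz":-0.4,"rx":0.0,"ry":0.0,"rz":-0.08,"jaw":-0.9}

```text
time_s: 18.5
position: [0.5558, -0.2915, 0.1204]
tool_rot: [[0.998, 0.063, -0.002], [0.064, -0.998, 0.013], [-0.002, -0.013, -1.0]]
ft_force: [-2.1, 2.6, 1.8]
grip_width: 0.0148
```

```bash
python3 -c "
from rig import env
s=env.observe();print(s['wrist_torque'],s['q'])"; python3 look.py scene l24 245 245 90 90 8
```

```text
[0.1393738  0.33126949 1.36315793] [-38.68769926  33.77487041  68.6933471    0.49458582  78.10034453
  47.56774354]
18.5 [ 0.5558 -0.2915  0.1204] [-38.7  33.8  68.7   0.5  78.1  47.6] [-2.1  2.6  1.8] 0.0148
```

View pics/l24.png

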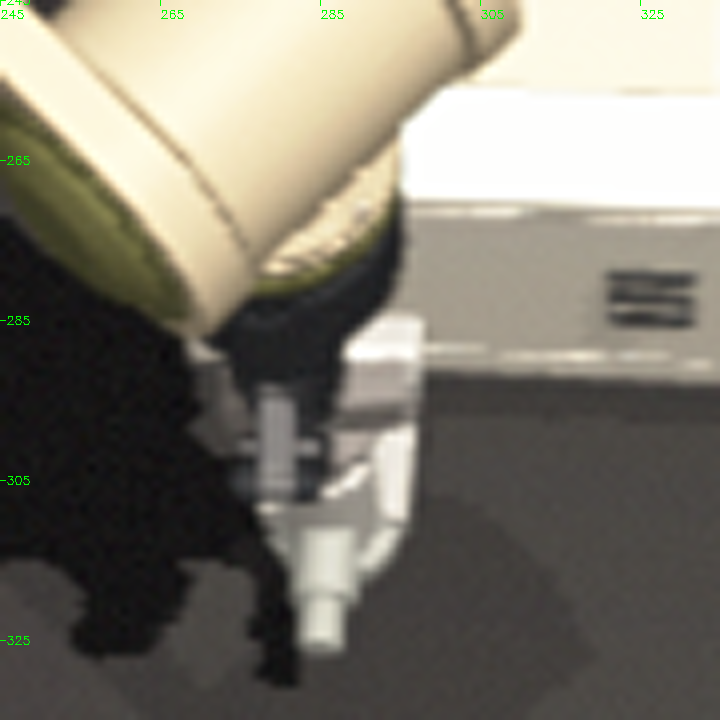

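Call:
apply_moves:
  plan:
    - {"tx":0.0,"ty":0.0,"tz":0.0,"rx":0.0,"ry":0.0,"rz":0.0,"jaw":-0.2}
    - {"tx":0.0,"ty":0.0,"tz":0.0,"rx":0.0,"ry":0.0,"rz":0.0,"jaw":-0.2}
    - {"tx":0.0,"ty":0.0,"tz":0.0,"rx":0.0,"ry":0.0,"rz":0.0,"jaw":-0.2}
    - {"tx":0.0,"ty":0.0,"tz":20.0,"rx":0.0,"ry":0.0,"rz":0.0,"jaw":-0.2}
    - {"tx":0.0,"ty":0.0,"tz":60.0,"rx":0.0,"ry":0.0,"rz":0.0,"jaw":-0.2}
    - {"tx":0.0,"ty":0.0,"tz":110.0,"rx":0.0,"ry":0.0,"rz":0.0,"jaw":-0.2}
    - {"tx":-50.0,"ty":0.0,"tz":140.0,"rx":0.0,"ry":0.0,"rz":0.0,"jaw":-0.2}
    - {"tx":-100.0,"ty":0.0,"tz":160.0,"rx":0.0,"ry":0.0,"rz":0.0,"jaw":-0.2}
    - {"tx":-150.0,"ty":0.0,"tz":160.0,"rx":0.0,"ry":0.0,"rz":0.0,"jaw":-0.2}
    - {"tx":-200.0,"ty":0.0,"tz":160.0,"rx":0.0,"ry":0.0,"rz":0.0,"jaw":-0.2}
    - {"tx":-200.0,"ty":0.0,"tz":160.0,"rx":0.0,"ry":0.0,"rz":0.0,"jaw":-0.2}

```text
time_s: 19.65
position: [0.3526, -0.2912, 0.2811]
tool_rot: [[0.998, 0.061, -0.002], [0.061, -0.998, 0.012], [-0.002, -0.012, -1.0]]
ft_force: [0.2, 0.7, 0.2]
grip_width: 0.0341
```

```bash
python3 look.py scene l25 225 150 150 150 5; python3 look.py top l25t 220 150 280 130 3;python3 look.py top l26t 395 200 60 60 10
```

```text
19.65 [ 0.3526 -0.2912  0.2811] [-54.6   9.9  79.3   0.3  91.4  31.9] [0.2 0.7 0.2] 0.0341
19.7 [ 0.3531 -0.2916  0.2812] [-54.6  10.   79.2   0.3  91.4  31.9] [0.2 0.4 0.8] 0.0343
19.75 [ 0.3549 -0.2919  0.281 ] [-54.5  10.1  79.    0.3  91.4  32. ] [-0.2 -0.6  0.1] 0.034
```

View pics/l25.png

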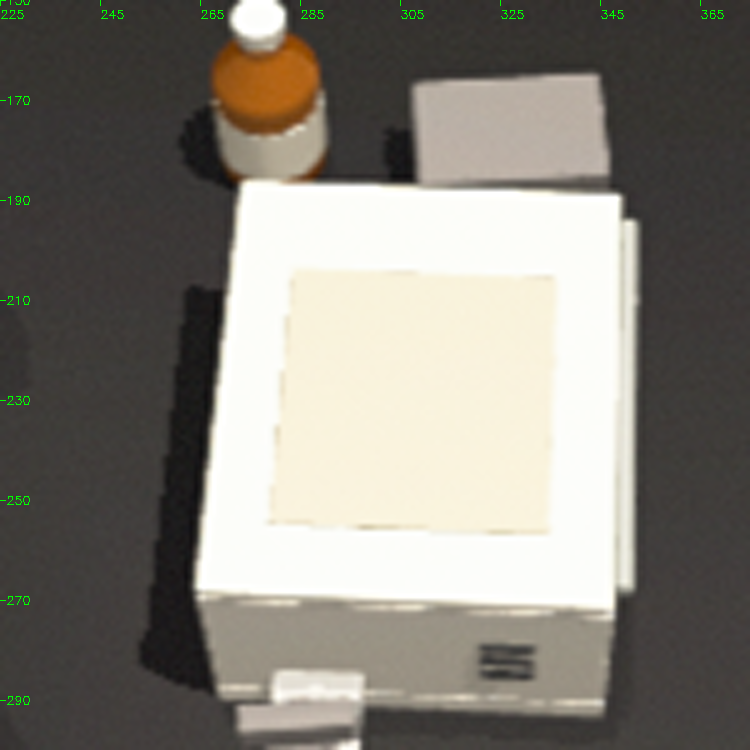

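View pics/l25t.png

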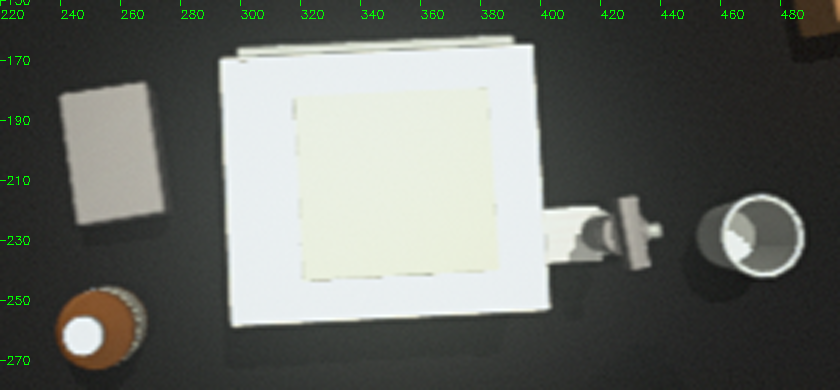

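View pics/l26t.png

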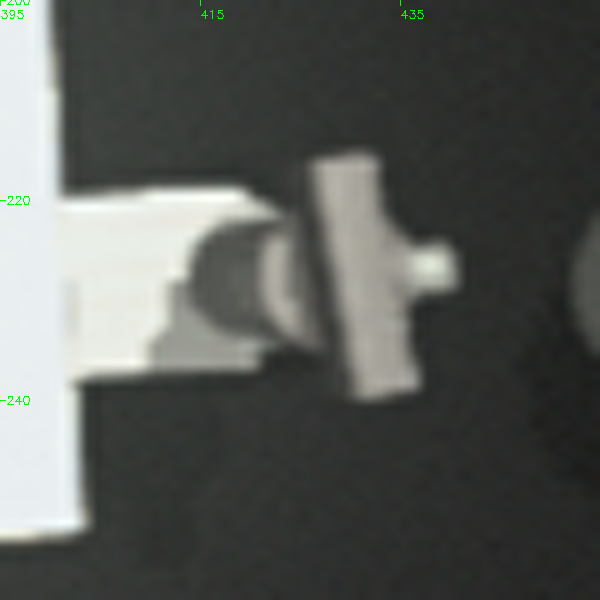

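Run:
```python
from h import *
for a,b in [((311,163),(352,396)),((379,157),(419,387))]:
    A=atz('top',(395+a[0]/10,200+a[1]/10),.163);B=atz('top',(395+b[0]/10,200+b[1]/10),.163);d=A-B
    yaw=np.arctan2(d[0],d[1]); print(A,B,np.hypot(*d[:2]),'cw turn from box y',yaw+.0232)
```

```text
[ 0.5857816  -0.28231882  0.163     ] [ 0.52921616 -0.28962165  0.163     ] 0.05703490637060643 cw turn from box y 1.4656024604235358
[ 0.58684108 -0.29904288  0.163     ] [ 0.53096835 -0.30605809  0.163     ] 0.05631141604471335 cw turn from box y 1.4690930012458163
```

```bash
python3 -c "
from rig import env
print(env.close_job())"
```

```text
the job is handed in; nothing more can be done
None
```

The box is closed up and the job is handed in, at about 20 s of the 72 s allowed. The hand-in reports no verdict, so the results below are from my own checks.

**What I did, in order**
1. **Tray:** pushed home against its hard stop, which showed as about 22 N at the expected position.
2. **Stay:** broken at its knee bar, well past the point needed. The lid had already dropped about 0.13 rad when I let go.
3. **Lid:** lowered at about 0.5 rad/s or less and slower near the end, until it met the rim at about 32 N.
4. **Valve:** gripped and turned clockwise until the torque jumped to about 1.4 N m at the stop.

**Last checks**
- **Lid:** flat on the rim in both views.
- **Tray:** nothing sticks out at the front, though the shut lid hides the panel from above.
- **Valve:** the bar measures about 1.47 rad from the box's y axis, against a stop at 1.45.
- **Bystanders:** the bottle and beaker are at their starting pixels, and the tip box shows no visible movement.
- **Gripper:** clear of everything, with contact force at zero.

**What disagreed or went wrong**
- **Fingertip position:** the closed fingertips were about 20–23 mm short of the reported TCP. The images, the knee contact and the lid contact all agreed on this.
- **Lid, first try:** because of that, the fingers landed on the lid's edge. I lifted off, moved behind the edge and went on with the corrected height.
- **First move call:** it was refused, probably because its rows left out some fields. Nothing moved.

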